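# Line up four sample containers by height on the staging board

## Task

At the front of the desk, line up the yellow-lidded cup, the amber pot, the carton and the blue-capped bottle by height on the slate-blue staging board: stand one upright and centred on each ring, the shortest beside the green end block and each next one taller, so that the tallest ends beside the white block. Do not tip any of them over, and leave the stapler, the petri dish and the black charging dock where they are.

Things in the scene. Friction and masses are not known exactly. Their poses are not given: they have to be found in the camera images.
- cup_center (a point): Round sample cup with a yellow screw lid (the one at the front of the desk, not the one far back by the monitor), 60 mm high, the shortest of the four. Lid 49 mm wide (the top 15 mm); body below it 42 mm. The point is its centre, half-way up, on its upright axis; z is its own up axis. It starts upright on the desk.
- pot_center (a point): Round amber pot with a white lid, 75 mm high, second shortest; 40 mm wide over its whole height. The point is its centre, half-way up, on its upright axis; z is its own up axis. It starts upright on the desk.
- carton_center (a point): Square white cardboard carton with a green band at its foot, 55 x 55 mm and 95 mm high, second tallest. The point is its centre, half-way up, on its upright axis; z is its own up axis. It starts upright on the desk. x and y are normal to its side faces, so it can be gripped along either.
- bottle_center (a point): Round white bottle with a blue cap, 115 mm high, the tallest. Body 44 mm wide up to about 85 mm, where the shoulder begins; cap 33 mm wide, the top 22 mm. The point is its centre, half-way up, on its upright axis; z is its own up axis. It starts upright on the desk.
- staging_board: Fixed slate-blue board, 112 x 400 mm, 10 mm thick. Origin on the desk below the middle of the row; flat top 10 mm above it. The row runs along its y: four printed white rings (72 mm wide, centre dot) centred at x = 0 and y = -127.5, -42.5, +42.5, +127.5 mm. On the +x side (away from the robot) a rail rises 12 mm above the top, its face 54 mm from the ring centres.
- green_block: Fixed green end block, 84 x 20 x 18 mm, on top of the board at one end of the row (185 mm from the board's middle along its y, either +y or -y); it marks the end for the shortest container. A white block of equal size is at the other end. Origin at the centre of its underside.
- charge_dock: Flat black charging dock, 62 x 110 x 17 mm, on the desk behind the board; a bystander. Origin at the centre of its underside.
- stapler: Dark blue stapler, 37 x 136 x 52 mm, on the desk at the right; a bystander. Origin at the centre of its underside.
- petri: Round pale petri dish, 60 mm wide, 14 mm high, on the desk behind the board on the left; a bystander. Origin at the centre of its underside.
Mind the look-alikes: they are no part of the job. What is shaped like the part that bears bottle_center but red is not meant.

How it is judged:
By the outcome, as a careful person would: the job done as asked, in the order asked, and still so for the second after the job is handed in, with the robot touching nothing.
It also fails if it takes over 96 s, if anything falls off the work surface, if the arm or the gripper's body presses on something with over 40 N, if the wrist force passes 120 N, or if a joint passes its speed limit or range.

## Robot

A 6-joint arm with a two-finger parallel gripper is mounted at the origin on a cart in front of the work surface, level with it; the furniture and walls round the work are solid. World frame = base frame: x ahead of the robot, y to its left, z up, the work surface at z = 0. Lengths are in m, angles in rad, forces in N, time in s.
With the tool pointing down it reaches from about 0.325 to 0.75 m from the base axis. Payload 7.6 kg.
Tool frame: the origin (TCP) lies at the very end of the fingers, on their centre line; the grasp point (between the pads) lies 19 mm behind it; z points along the fingers, x is the direction in which the jaws open and shut, and the axes are right-handed (so a half turn about z gives the same grasp; the last joint's range is limited). The gripper opens to 85 mm and grips with 20 to 120 N. Pads are 22 mm wide; open, the fingers measure 114 mm over their backs; the gripper's body (76 mm by 85 mm) begins 54 mm behind the grasp point. The pads swing forward as they close: fully open they stand 13 mm farther back than shut.
Start: joints at [1.071, 0.052, 1.401, -0, 1.689, -0.07], TCP at [0.219, 0.477, 0.231] pointing down, gripper open.
Joint ranges: [-2.9, 2.9], [-0.91, 2.17], [0.12, 2.37], [-1.06, 4.2], [0.26, 2.73], [-2.93, 2.93]. Speed limits (rad/s): [2.57, 2.57, 3.01, 3.14, 3.14, 3.14].

## Interface

Orientations are given as a 3x3 rotation matrix whose columns are the frame's x, y, z axes.
In Python, from cell import robot, eyes, ticket gives the robot as it stands.
- The arm moves only by the tool step_arm, never from a script. Its argument "commands" is a list of rows, each an object of numbers: "jaw": the closure, from 0 (fully open) to 1 (shut); "tx", "ty", "tz": the shift along the tool's x, y, z in cm; "yaw": the turn about the tool's z in rad. In form: [{"jaw": .., "tx": .., "ty": .., "tz": .., "yaw": ..}, ...]. A call has 1 to 12 rows; each row is the pose to reach, as a shift and turn from the pose commanded when the call began, along the tool's axes at that moment; what a row does not reach only later rows make up. A row lasts 1/12 s, in which the tool goes at most 41.7 mm and 7.16 degrees, less where a joint would pass 70% of its speed; a pose out of reach is approached as far as the arm can. A call with a gripper value outside its range is refused whole. The fingers move at their own pace and stop on an object; the grip force is fixed at half the most. Time passes only in rows, so rows that repeat a pose let the fingers close. It gives the time, the measured TCP pose, the force and the opening at its end, in the units of the state.
- robot.observe(): the state, without advancing time (a new reading comes with each control period).
- eyes.read_camera(name): name is "scene" or "top" or "wrist"; returns a dict with "color" (384x512x3 uint8, red, green, blue), "fx", "fy", "cx", "cy" (pixels), "R" (3x3) and "t" (3): a world point X has camera coordinates R X + t. Camera axes: x right, y down, z forward; pixel columns grow to the right and rows downward; lengths in m; the calibration is good to about 2 mm. A picture is of the moment at which its call begins. There is no depth.
- ticket.job_done(): hands the job in, once; it reports no verdict.
The state is a dict: "clock": time; "joints": joint angles; "qvel": joint speeds; "joint_efforts": joint torques, N m; "ee_pos": TCP position; "tool_rot": TCP orientation; "ft_force": force on the tool from outside, world axes, zero at the start; "wrist_torque": the same for the moment, N m; "grip_width": finger opening in m.
Only numpy, scipy, OpenCV 4.12 (cv2) and the standard library are available. Lean on these libraries where they do the work, as an engineer would, in place of code of your own. Each camera call takes 0.05 s, during which the arm holds its last target.

## Working session

There is one attempt and no reset: what is moved stays moved. The work goes in short steps, Python scripts to look and compute and a tool call to move; the robot and the scene stay as the last step left them, time stands still between calls to the robot, and variables do not carry over. Pictures are saved under pics/ and viewed, and the job is handed in when it is done.

Besides the shell and the picture viewer there is one more tool, called after "Call:" by a JSON object that holds its "method" and its "body". step_arm: Moves the arm, as the interface text tells. Its arguments: {"type":"object","properties":{"commands":{"type":"array"}},"required":["commands"]}

```bash
ls; mkdir -p pics
python3 - <<'E'
from cell import robot, eyes
import cv2
s=robot.observe()
print({k:s[k] for k in('clock','ee_pos','tool_rot','grip_width','ft_force')})
for n in('scene','top','wrist'):
    c=eyes.read_camera(n); cv2.imwrite(f'pics/a_{n}.png',c['color'][:,:,::-1]); print(n,c['fx'],c['cx'],c['cy'],c['R'],c['t'])
E
```

```text
pics
{'clock': 0.0, 'ee_pos': array([0.21858445, 0.47699078, 0.23044948]), 'tool_rot': array([[ 4.16676885e-01,  9.09054331e-01, -7.72114900e-04],
       [ 9.09053235e-01, -4.16677585e-01, -1.41635948e-03],
       [-1.60927070e-03, -1.11729290e-04, -9.99998699e-01]]), 'grip_width': 0.08515612258543774, 'ft_force': array([-0.21324483,  0.24712454, -0.05699381])}
scene 475.0708355261329 254.88689837944696 196.81914559049324 [[-0.61870851  0.78559652  0.00615505]
 [ 0.69074742  0.54770755 -0.47210639]
 [-0.3742563  -0.28784466 -0.88152009]] [ 0.37650932 -0.29143928  1.77397416]
top 434.88173333116623 251.4588404312769 183.43967881245558 [[-0.00546891 -0.9998426  -0.01687789]
 [-0.99354106  0.00734591 -0.11323519]
 [ 0.11334135  0.0161496  -0.99342485]] [-0.04447377  0.5418577   1.20052048]
wrist 298.88525177685773 256.363599919931 187.79047158108918 [[ 4.16968434e-01  9.08920670e-01 -7.35407929e-04]
 [ 8.68604291e-01 -3.98234685e-01  2.94848640e-01]
 [ 2.67701158e-01 -1.23581354e-01 -9.55543688e-01]] [-0.52512714 -0.03772442  0.3786676 ]
```

View pics/a_scene.png

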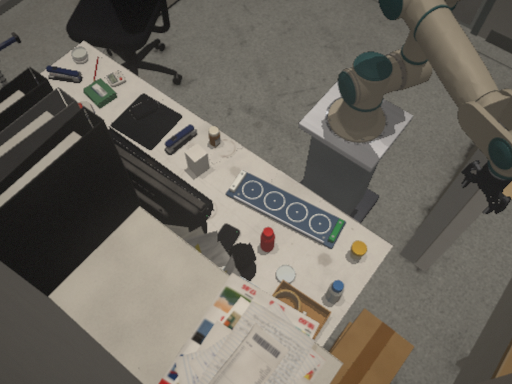

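View pics/a_top.png

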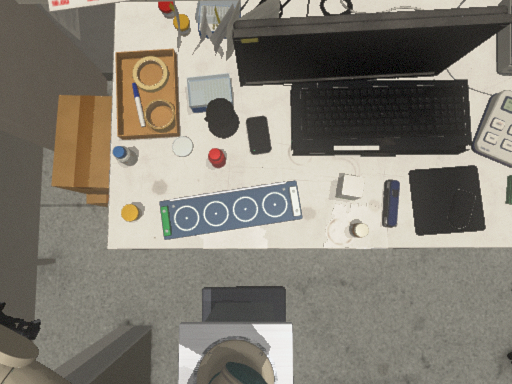

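View pics/a_wrist.png

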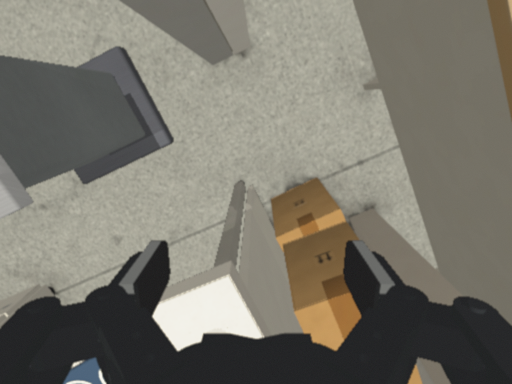

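The scene and top views show these candidates, with top-view pixels:
- **Yellow-lidded cups:** (130,212) at the front and (181,22) far back by the monitor. The front one is meant.
- **Blue-capped bottle:** (122,154). The red ones at (216,157) and (165,5) are look-alikes.
- **Carton:** (349,187).
- **Amber pot with white lid:** (360,230).
- **Board:** the green block is at (166,221), the left or +y end, and the white block is at (295,201).

I'll confirm these in enlarged crops.

Run:
```python
import cv2,numpy as np
t=cv2.imread('pics/a_top.png'); s=cv2.imread('pics/a_scene.png')
a=cv2.resize(t[130:250,100:310],None,fx=3.6,fy=3.6,interpolation=cv2.INTER_CUBIC)
b=cv2.resize(t[160:250,310:410],None,fx=4,fy=4,interpolation=cv2.INTER_CUBIC)
c=cv2.resize(s[110:190,170:260],None,fx=4,fy=4,interpolation=cv2.INTER_CUBIC)
cv2.imwrite('pics/b1.png',a)
h=np.zeros((360,780,3),np.uint8);h[:360,:400]=b;h[:320,400:760]=c
cv2.imwrite('pics/b2.png',h)
```

```text
(no output)
```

View pics/b1.png

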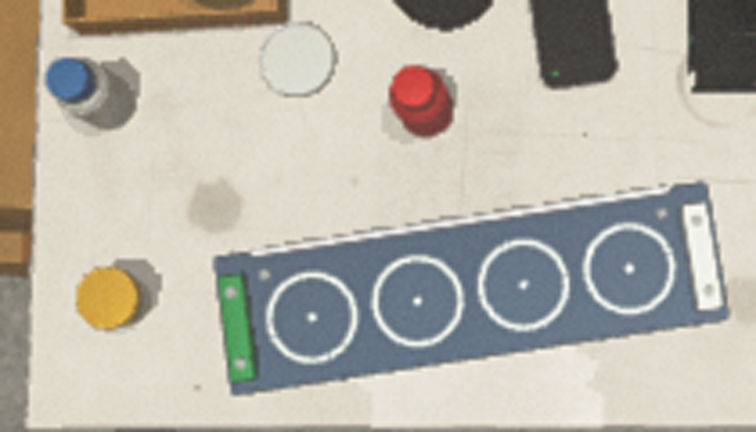

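View pics/b2.png

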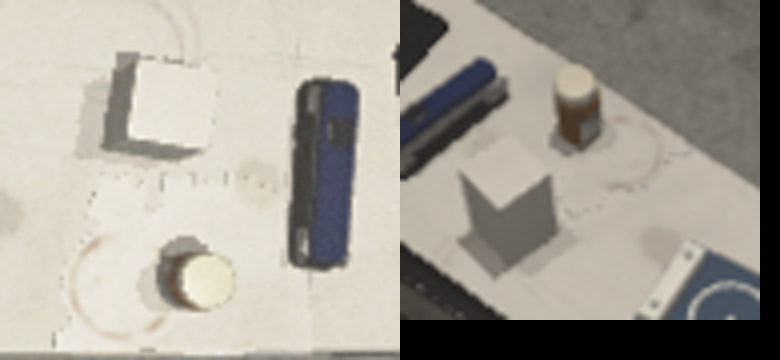

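The crops confirm them. In the top view, the yellow front cup is at about (130,212), the blue-capped bottle at (120,152), the rings lie between green (left) and white (right), the carton top is at (353,185), and the white-lidded amber pot is at (361,230). Next I'll measure.

```bash
cat > h.py <<'E'
import cv2,numpy as np
def ray(c,px,z):
    px=np.asarray(px,float); R=np.asarray(c['R']);t=np.asarray(c['t'])
    d=R.T@np.array([(px[0]-c['cx'])/c['fx'],(px[1]-c['cy'])/c['fy'],1]); o=-R.T@t
    return o+d*(z-o[2])/d[2]
def proj(c,X):
    p=np.asarray(c['R'])@np.asarray(X)+c['t']; return np.array([c['fx']*p[0]/p[2]+c['cx'],c['fy']*p[1]/p[2]+c['cy']])
def blob(c,win,lo,hi,sel=None):
    x0,y0,x1,y1=win; im=c['color'][y0:y1,x0:x1]
    S=4; im=cv2.resize(im,None,fx=S,fy=S,interpolation=cv2.INTER_CUBIC)
    h=cv2.cvtColor(im,cv2.COLOR_RGB2HSV); m=cv2.inRange(h,np.array(lo),np.array(hi))
    m=cv2.morphologyEx(m,cv2.MORPH_OPEN,np.ones((5,5)))
    cs,_=cv2.findContours(m,cv2.RETR_EXTERNAL,cv2.CHAIN_APPROX_NONE)
    k=max(cs,key=cv2.contourArea); 
    f=lambda p:((np.asarray(p)+.5)/S-.5)+np.array([x0,y0])
    return k,f,m
E
python3 - <<'E'
from h import *
from cell import eyes
T=eyes.read_camera('top');Sc=eyes.read_camera('scene')
def go(n,c,win,lo,hi,z):
    k,f,m=blob(c,win,lo,hi)
    p=f(k[:,0]); w=np.array([ray(c,q,z)[:2] for q in p])
    (cx,cy),r=cv2.minEnclosingCircle((w*1000).astype(np.float32)); 
    M=cv2.moments((w*1e6).astype(np.float32)[:,None]/1e3)
    print(n,'circ',round(cx,1),round(cy,1),'diam',round(2*r,1),'centroid',round(M['m10']/M['m00'],1),round(M['m01']/M['m00'],1),'eqdiam',round(2*(M['m00']/np.pi)**.5,1))
    return w
go('cup T',T,(115,195,150,230),(15,120,90),(35,255,255),.06)
go('cup S',Sc,(340,230,375,268),(15,120,90),(35,255,255),.06)
go('bot T',T,(105,140,140,172),(95,120,60),(125,255,255),.115)
go('bot S',Sc,(320,275,350,305),(95,120,60),(125,255,255),.115)
go('pot T',T,(345,218,375,245),(0,0,200),(60,90,255),.075)
print(T['color'][228:233,340:380].mean(0).astype(int).tolist())
go('green',T,(155,200,180,245),(45,100,40),(85,255,255),.028)
# board dots
g=cv2.cvtColor(T['color'],cv2.COLOR_RGB2GRAY).astype(float)
D=[]
for q in [(187,218),(216,213.5),(245.5,209),(275,204.5)]:
    u,v=map(round,q); w=g[v-4:v+5,u-4:u+5]; w=np.clip(w-np.median(w)-15,0,None)
    yy,xx=np.mgrid[v-4:v+5,u-4:u+5]; p=((w*xx).sum()/w.sum(),(w*yy).sum()/w.sum())
    X=ray(T,p,.01); D.append(X); print('dot',np.round(p,2),np.round(X*1e3,1), np.round(proj(Sc,X),1))
D=np.array(D);print(np.linalg.norm(np.diff(D,axis=0),axis=1), np.degrees(np.arctan2(*(D[0]-D[3])[[1,0]])))
for n,z,us in (('T',0,0),):
    im=T['color']; print(im[170:200:3,330:372:3].sum(2)//3)
E
```

```text
cup T circ 460.5 287.6 diam 48.7 centroid 460.7 287.9 eqdiam 46.7
cup S circ 461.5 290.5 diam 50.1 centroid 461.1 290.4 eqdiam 47.2
bot T circ 621.5 306.5 diam 28.1 centroid 621.1 306.7 eqdiam 26.3
bot S circ 619.7 308.3 diam 27.1 centroid 620.1 308.2 eqdiam 25.1
pot T circ 406.0 -337.9 diam 108.3 centroid 406.1 -337.8 eqdiam 85.0
[[233, 228, 218], [233, 229, 218], [232, 228, 218], [232, 227, 216], [222, 216, 201], [213, 205, 191], [213, 206, 192], [215, 208, 194], [205, 198, 184], [141, 134, 124], [112, 108, 101], [102, 99, 90], [100, 87, 73], [104, 86, 68], [121, 111, 97], [170, 165, 146], [241, 237, 216], [240, 236, 217], [238, 233, 213], [238, 233, 214], [237, 231, 210], [236, 230, 210], [235, 229, 207], [235, 227, 206], [233, 227, 204], [232, 226, 202], [231, 225, 201], [228, 221, 196], [214, 205, 184], [226, 221, 208], [227, 221, 209], [228, 222, 210], [228, 223, 210], [226, 221, 207], [226, 221, 208], [227, 221, 208], [226, 221, 207], [224, 220, 206], [225, 219, 205], [225, 220, 207]]
green circ 438.0 196.4 diam 82.8 centroid 437.6 195.0 eqdiam 37.9
dot [186.2  217.63] [446.9 139.5  10. ] [318.8 223.9]
dot [215.5  213.14] [459.2  55.7  10. ] [295.9 212.3]
dot [244.97 208.6 ] [471.6 -28.7  10. ] [273.4 201. ]
dot [274.36 204.09] [ 484.  -112.8   10. ] [251.5 189.9]
[0.08475481 0.08525041 0.08503291] 98.36034150454122
[[218 219 219 214 219 215 217 214 209 217 213 213 215 217]
 [217 217 214 154 151 209 212 208 211 215 210 211 216 215]
 [216 218 216 151 118 222 220 218 224 181 216 215 217 214]
 [218 218 204 112 113 226 222 221 221 223 220 220 216 218]
 [212 193 186 112 126 224 224 224 224 223 221 222 218 218]
 [215 189 177 119 134 225 223 224 221 221 221 222 219 215]
 [202 196 136 117 182 225 223 226 223 222 225 217 218 216]
 [193 195 123 119 230 227 224 223 226 223 224 218 217 217]
 [192 193 119 117 180 230 225 228 224 224 225 217 217 218]
 [190 197 144 127 130 128 130 132 137 139 187 220 219 218]]
```

Run:
```python
import cv2,numpy as np
t=cv2.imread('pics/a_top.png'); s=cv2.imread('pics/a_scene.png')
def big(im,x0,y0,n,S):
    w=cv2.resize(im[y0:y0+n,x0:x0+n],None,fx=S,fy=S,interpolation=cv2.INTER_NEAREST).astype(float)
    g=w.copy(); hi=np.percentile(w,99); w=np.clip((w/hi)**2*255,0,255).astype(np.uint8)
    for i in range(0,n,5):
        cv2.putText(w,str(x0+i),(i*S,8),0,.3,(0,0,255)); cv2.putText(w,str(y0+i),(0,i*S+8),0,.3,(0,0,255))
        w[:,i*S]=w[:,i*S]//2; w[i*S]=w[i*S]//2
    return w
A=np.vstack([np.hstack([big(t,347,216,30,10),big(t,334,168,30,10)]),np.hstack([big(s,198,122,30,10),big(s,180,143,38,8)[:300,:300]])])
cv2.imwrite('pics/c.png',A)
```

```text
(no output)
```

View pics/c.png

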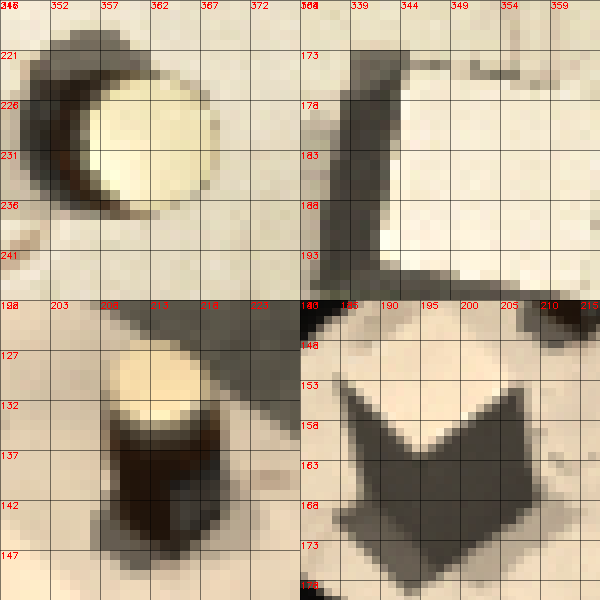

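In the crops, the pot lid spans columns 356–368.7 and rows 223–237 in the top view. In the scene view it is at about (213.3,130). The carton top's scene corners are near left (184.8,153), front (195,162.4) and right (207.8,153.4). In the top view its left edge runs from (344.6,174) to (342,194.5).

Run:
```python
from h import *
from cell import eyes
T=eyes.read_camera('top');S=eyes.read_camera('scene')
print('potT',ray(T,(361.8,229.6),.075),'w',np.linalg.norm(ray(T,(355.5,229.6),.075)-ray(T,(368.2,229.6),.075)))
print('potS',ray(S,(213.3-.5,129.8-.5),.075))
a,b,c=[ray(S,p,.095) for p in((184.3,152.5),(194.5,161.9),(207.3,152.9))]
print('carton S corners',a,b,c,np.linalg.norm(a-b),np.linalg.norm(c-b),'centre',(a+c)/2)
d,e=[ray(T,p,.095) for p in((344.1,173.8),(341.5,194.1))]
print('carton T',d,e,np.linalg.norm(d-e))
f=(e-d)/np.linalg.norm(e-d); g=np.array([-f[1],f[0],0]); print('ang',np.degrees(np.arctan2(f[1],f[0])),'cands',(d+e)/2+g*.0275,(d+e)/2-g*.0275)
for n,q in(('T',T),('S',S)): print(n,proj(q,(0.453,-.31,.095)))
```

```text
potT [ 0.40962469 -0.34410371  0.075     ] w 0.033937091032346
potS [ 0.40696737 -0.34598804  0.075     ]
carton S corners [ 0.54854145 -0.3477805   0.095     ] [ 0.55511458 -0.29649781  0.095     ] [ 0.50205565 -0.28668602  0.095     ] 0.05170222728600235 0.053958516188055146 centre [ 0.52529855 -0.31723326  0.095     ]
carton T [ 0.55833825 -0.29727343  0.095     ] [ 0.50383276 -0.2887605   0.095     ] 0.05516628037462122
ang 171.12299127396543 cands [ 0.52684187 -0.32018756  0.095     ] [ 0.53532914 -0.26584636  0.095     ]
T [350.09515693 213.15511093]
S [211.59266032 139.81674514]
```

Carton: centre ≈ (0.526,-0.319), yaw ≈ -9°, and its side measures 52–55 mm against 55 given. The cup and bottle agree between views to within 3 mm. Next I'll check the rings in the scene view, see how close the tray is to the bottle, and write the move helper.

```bash
cat >> h.py <<'E'
def to(x,y,z,th,s=None):
    from cell import robot
    s=s or robot.observe(); R=np.asarray(s['tool_rot']); d=R.T@(np.array([x,y,z])-s['ee_pos'])*100
    cur=np.degrees(np.arctan2(R[1,0],R[0,0])); a=(cur-th+90)%180-90   # yaw about tool z(down)
    print('cmd tx %.2f ty %.2f tz %.2f yaw %.3f'%(*d,np.radians(a)),'| cur th %.1f'%cur,'pos',np.round(s['ee_pos'],4),'j6 %.2f'%s['joints'][5],'t %.1f'%s['clock'],'w %.4f'%s['grip_width'])
E
python3 - <<'E'
from h import *
from cell import eyes
T=eyes.read_camera('top');S=eyes.read_camera('scene')
g=cv2.cvtColor(S['color'],cv2.COLOR_RGB2GRAY).astype(float)
for q in [(318.8,223.9),(295.9,212.3),(273.4,201),(251.5,189.9)]:
    u,v=map(round,q); w=g[v-4:v+5,u-4:u+5]; w=np.clip(w-np.median(w)-15,0,None)
    yy,xx=np.mgrid[v-4:v+5,u-4:u+5]; p=((w*xx).sum()/w.sum(),(w*yy).sum()/w.sum())
    print('dotS',np.round(p,2),np.round(ray(S,p,.01)*1e3,1))
print('tray front edge',[np.round(ray(T,(u,137),z),3) for u in(120,140) for z in(0,.03)])
to(.461,.289,.15,8.4)
E
```

```text
dotS [319.49 223.22] [443.4 139.7  10. ]
dotS [296.55 211.46] [455.3  55.4  10. ]
dotS [274.22 200.33] [468. -28.  10.]
dotS [252.21 189.27] [ 480.7 -112.4   10. ]
tray front edge [array([0.686, 0.34 , 0.   ]), array([0.679, 0.33 , 0.03 ]), array([0.685, 0.281, 0.   ]), array([0.679, 0.272, 0.03 ])]
cmd tx -7.02 ty 29.87 tz 8.12 yaw 0.994 | cur th 65.4 pos [0.2187 0.4772 0.2313] j6 -0.07 t 0.5 w 0.0857
```

Call:
{"method": "step_arm", "body": {"commands": [{"jaw": 0, "tx": -7.0, "ty": 29.9, "tz": 8.0, "yaw": 0.99}, {"jaw": 0, "tx": -7.0, "ty": 29.9, "tz": 8.0, "yaw": 0.99}, {"jaw": 0, "tx": -7.0, "ty": 29.9, "tz": 8.0, "yaw": 0.99}, {"jaw": 0, "tx": -7.0, "ty": 29.9, "tz": 8.0, "yaw": 0.99}, {"jaw": 0, "tx": -7.0, "ty": 29.9, "tz": 8.0, "yaw": 0.99}, {"jaw": 0, "tx": -7.0, "ty": 29.9, "tz": 8.0, "yaw": 0.99}, {"jaw": 0, "tx": -7.0, "ty": 29.9, "tz": 8.0, "yaw": 0.99}, {"jaw": 0, "tx": -7.0, "ty": 29.9, "tz": 8.0, "yaw": 0.99}, {"jaw": 0, "tx": -7.0, "ty": 29.9, "tz": 8.0, "yaw": 0.99}, {"jaw": 0, "tx": -7.0, "ty": 29.9, "tz": 8.0, "yaw": 0.99}, {"jaw": 0, "tx": -7.0, "ty": 29.9, "tz": 8.0, "yaw": 0.99}, {"jaw": 0, "tx": -7.0, "ty": 29.9, "tz": 8.0, "yaw": 0.99}]}}

```text
clock: 1.45
ee_pos: [0.4608, 0.29, 0.1519]
tool_rot: [[0.988, 0.153, 0.001], [0.153, -0.988, 0.001], [0.001, -0.001, -1.0]]
ft_force: [-0.4, 0.3, 0.5]
grip_width: 0.0856
```

Run:
```python
from h import *
from cell import eyes
c=eyes.read_camera('wrist'); cv2.imwrite('pics/d.png',c['color'][:,:,::-1])
k,f,m=blob(c,(0,0,512,384),(15,120,90),(35,255,255))
w=np.array([ray(c,q,.06)[:2]*1000 for q in f(k[:,0])]).astype(np.float32); print(cv2.minEnclosingCircle(w), f(k[:,0]).mean(0))
to(.461,.289,.029,8.4)
```

```text
((554.6964111328125, 399.0230712890625), 90.90311431884766) [389.0112462   48.06717325]
cmd tx -0.01 ty 0.11 tz 12.29 yaw 0.007 | cur th 8.8 pos [0.4608 0.2901 0.1519] j6 0.34 t 1.5 w 0.0855
```

View pics/d.png

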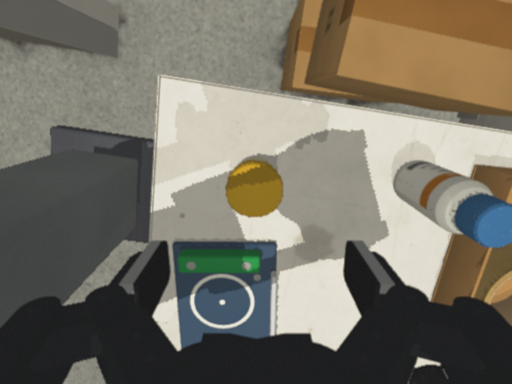

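The wrist view shows the cup lid at about (255,188), ring 1 beside the green block at (222,301), and the bottle cap at (488,219). I'll cast rays from these.

Run:
```python
from h import *
from cell import eyes
c=eyes.read_camera('wrist')
k,f,m=blob(c,(210,140,300,225),(15,120,60),(35,255,255))
w=np.array([ray(c,q,.06)[:2]*1000 for q in f(k[:,0])]).astype(np.float32); print(cv2.minEnclosingCircle(w))
print('ring dot',ray(c,(222,301.5),.01))
k,f,m=blob(c,(440,180,512,255),(95,120,60),(125,255,255))
w=np.array([ray(c,q,.115)[:2]*1000 for q in f(k[:,0])]).astype(np.float32); print('cap',cv2.minEnclosingCircle(w))
```

```text
((458.6318359375, 292.42803955078125), 24.433252334594727)
ring dot [0.4451476  0.14046983 0.01      ]
cap ((609.3253173828125, 309.0706787109375), 23.439857482910156)
```

Call:
{"method": "step_arm", "body": {"commands": [{"jaw": 0, "tx": -0.1, "ty": 0, "tz": 3, "yaw": 0}, {"jaw": 0, "tx": -0.1, "ty": 0, "tz": 6, "yaw": 0}, {"jaw": 0, "tx": -0.1, "ty": 0, "tz": 9, "yaw": 0}, {"jaw": 0, "tx": -0.1, "ty": 0, "tz": 11, "yaw": 0}, {"jaw": 0, "tx": -0.1, "ty": 0, "tz": 12.3, "yaw": 0}, {"jaw": 0, "tx": -0.1, "ty": 0, "tz": 12.3, "yaw": 0}, {"jaw": 0.2, "tx": -0.1, "ty": 0, "tz": 12.3, "yaw": 0}, {"jaw": 0.3, "tx": -0.1, "ty": 0, "tz": 12.3, "yaw": 0}, {"jaw": 0.4, "tx": -0.1, "ty": 0, "tz": 12.3, "yaw": 0}, {"jaw": 0.6, "tx": -0.1, "ty": 0, "tz": 12.3, "yaw": 0}, {"jaw": 0.8, "tx": -0.1, "ty": 0, "tz": 12.3, "yaw": 0}, {"jaw": 0.8, "tx": -0.1, "ty": 0, "tz": 12.3, "yaw": 0}]}}

```text
clock: 2.55
ee_pos: [0.4614, 0.2895, 0.0303]
tool_rot: [[0.989, 0.151, 0.003], [0.151, -0.989, 0.002], [0.003, -0.001, -1.0]]
ft_force: [-1.1, -0.1, 6.5]
grip_width: 0.0455
```

Run:
```python
from h import *
from cell import eyes
c=eyes.read_camera('wrist'); cv2.imwrite('pics/e.png',c['color'][:,:,::-1])
to(.4452,.1398,.039,8.4)
```

```text
cmd tx -3.85 ty 14.56 tz -0.90 yaw 0.004 | cur th 8.7 pos [0.4614 0.2896 0.0303] j6 0.34 t 2.6 w 0.0457
```

View pics/e.png

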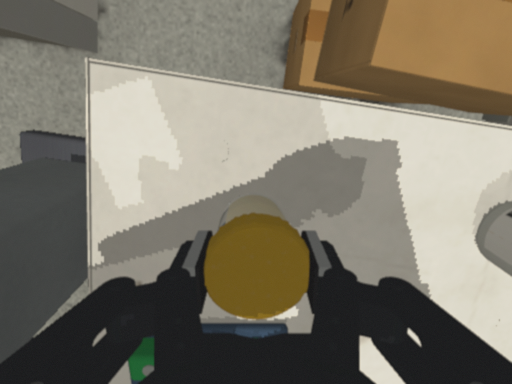

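The lid is held between the pads at (257,265). The 45.5 mm width is ambiguous, so I'll let the fingers settle.

Call:
{"method": "step_arm", "body": {"commands": [{"jaw": 0.8, "tx": 0, "ty": 0, "tz": 0, "yaw": 0}, {"jaw": 0.8, "tx": 0, "ty": 0, "tz": 0, "yaw": 0}, {"jaw": 0.8, "tx": 0, "ty": 0, "tz": 0, "yaw": 0}]}}

```text
clock: 2.85
ee_pos: [0.4614, 0.2896, 0.0303]
tool_rot: [[0.989, 0.151, 0.003], [0.151, -0.989, 0.002], [0.003, -0.001, -1.0]]
ft_force: [-1.6, -0.2, 5.9]
grip_width: 0.0452
```

Call:
{"method": "step_arm", "body": {"commands": [{"jaw": 0.8, "tx": 0, "ty": 0, "tz": -0.5, "yaw": 0}, {"jaw": 0.8, "tx": 0, "ty": 0, "tz": -1.5, "yaw": 0}, {"jaw": 0.8, "tx": 0, "ty": 0, "tz": -3, "yaw": 0}, {"jaw": 0.8, "tx": 0, "ty": 0, "tz": -5, "yaw": 0}, {"jaw": 0.8, "tx": 0, "ty": 0, "tz": -6, "yaw": 0}, {"jaw": 0.8, "tx": 0, "ty": 0, "tz": -6, "yaw": 0}]}}

```text
clock: 3.35
ee_pos: [0.4619, 0.2897, 0.0918]
tool_rot: [[0.989, 0.15, 0.005], [0.15, -0.989, 0.003], [0.006, -0.002, -1.0]]
ft_force: [1.0, -0.1, -0.7]
grip_width: 0.0455
```

Run:
```python
from h import *
from cell import eyes
c=eyes.read_camera('scene'); w=cv2.resize(c['color'][200:300,300:430],None,fx=5,fy=5)
cv2.imwrite('pics/f.png',w[:,:,::-1])
to(.4452,.1398,.070,8.4)
```

```text
cmd tx -3.83 ty 14.54 tz 1.96 yaw 0.004 | cur th 8.7 pos [0.4612 0.2893 0.0899] j6 0.34 t 3.4 w 0.0457
```

View pics/f.png

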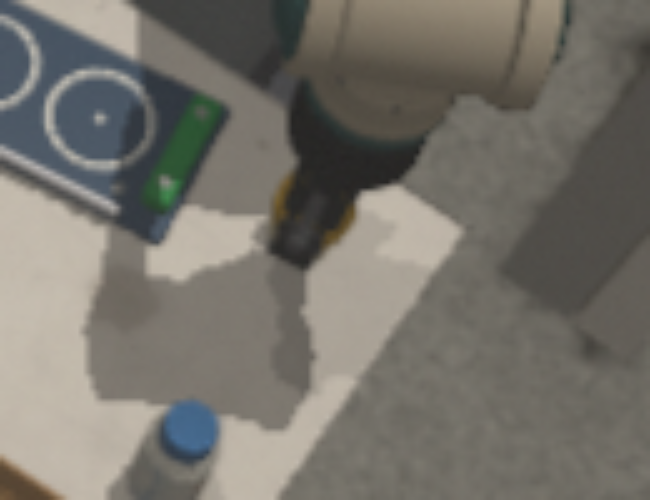

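The cup is held and the ring and block are clear. Next I'll carry it over the ring.

Call:
{"method": "step_arm", "body": {"commands": [{"jaw": 0.8, "tx": -0.7, "ty": 2.5, "tz": 0.5, "yaw": 0}, {"jaw": 0.8, "tx": -1.4, "ty": 5.5, "tz": 0.5, "yaw": 0}, {"jaw": 0.8, "tx": -2.2, "ty": 8.5, "tz": 0.5, "yaw": 0}, {"jaw": 0.8, "tx": -3, "ty": 11.5, "tz": 0.5, "yaw": 0}, {"jaw": 0.8, "tx": -3.6, "ty": 13.5, "tz": 0.5, "yaw": 0}, {"jaw": 0.8, "tx": -3.85, "ty": 14.5, "tz": 0.5, "yaw": 0}, {"jaw": 0.8, "tx": -3.85, "ty": 14.55, "tz": 1.5, "yaw": 0}, {"jaw": 0.8, "tx": -3.85, "ty": 14.55, "tz": 2.5, "yaw": 0}, {"jaw": 0.8, "tx": -3.85, "ty": 14.55, "tz": 2.5, "yaw": 0}]}}

```text
clock: 4.15
ee_pos: [0.4427, 0.1398, 0.0601]
tool_rot: [[0.989, 0.151, -0.005], [0.151, -0.989, -0.001], [-0.005, -0.0, -1.0]]
ft_force: [-0.2, 1.6, -1.8]
grip_width: 0.0454
```

Run:
```python
from h import *
from cell import eyes,robot
c=eyes.read_camera('wrist'); cv2.imwrite('pics/g.png',c['color'][:,:,::-1])
T=eyes.read_camera('top'); w=cv2.resize(T['color'][180:250,140:240],None,fx=6,fy=6)
cv2.imwrite('pics/g2.png',w[:,:,::-1])
to(.4452,.1398,.0405,8.4)
```

```text
cmd tx 0.16 ty 0.06 tz 2.16 yaw 0.006 | cur th 8.7 pos [0.4436 0.1402 0.0621] j6 0.07 t 4.2 w 0.0454
```

View pics/g.png

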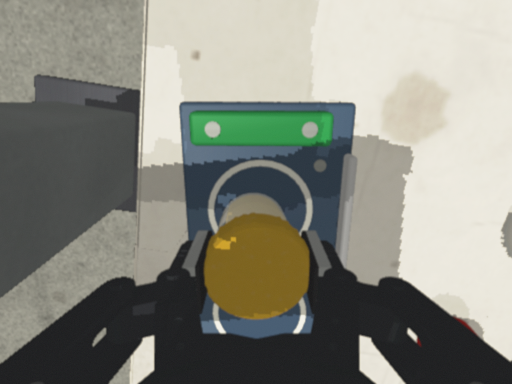

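View pics/g2.png

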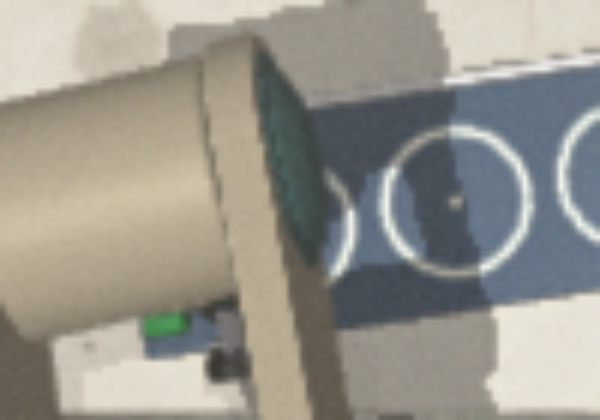

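Call:
{"method": "step_arm", "body": {"commands": [{"jaw": 0.8, "tx": 0.1, "ty": 0.05, "tz": 0.7, "yaw": 0}, {"jaw": 0.8, "tx": 0.1, "ty": 0.05, "tz": 1.3, "yaw": 0}, {"jaw": 0.8, "tx": 0.1, "ty": 0.05, "tz": 1.8, "yaw": 0}, {"jaw": 0.8, "tx": 0.1, "ty": 0.05, "tz": 2.1, "yaw": 0}, {"jaw": 0.8, "tx": 0.1, "ty": 0.05, "tz": 2.1, "yaw": 0}, {"jaw": 0.8, "tx": 0.1, "ty": 0.05, "tz": 2.1, "yaw": 0}]}}

```text
clock: 4.75
ee_pos: [0.4452, 0.1389, 0.0421]
tool_rot: [[0.989, 0.15, -0.0], [0.15, -0.989, -0.0], [-0.0, -0.0, -1.0]]
ft_force: [0.3, -0.5, -1.1]
grip_width: 0.0456
```

Call:
{"method": "step_arm", "body": {"commands": [{"jaw": 0.8, "tx": 0, "ty": -0.05, "tz": 0.1, "yaw": 0}, {"jaw": 0.8, "tx": 0, "ty": -0.05, "tz": 0.2, "yaw": 0}, {"jaw": 0.8, "tx": 0, "ty": -0.05, "tz": 0.2, "yaw": 0}]}}

```text
clock: 5.0
ee_pos: [0.4454, 0.1395, 0.0405]
tool_rot: [[0.989, 0.15, 0.001], [0.15, -0.989, 0.0], [0.001, -0.0, -1.0]]
ft_force: [0.6, 0.7, 0.6]
grip_width: 0.0459
```

Contact has just begun. I'll release and rise.

Call:
{"method": "step_arm", "body": {"commands": [{"jaw": 0.45, "tx": 0, "ty": 0, "tz": 0, "yaw": 0}, {"jaw": 0.3, "tx": 0, "ty": 0, "tz": 0, "yaw": 0}, {"jaw": 0.2, "tx": 0, "ty": 0, "tz": 0, "yaw": 0}, {"jaw": 0.15, "tx": 0, "ty": 0, "tz": 0, "yaw": 0}, {"jaw": 0.15, "tx": 0, "ty": 0, "tz": 0, "yaw": 0}, {"jaw": 0.15, "tx": 0, "ty": 0, "tz": -1, "yaw": 0}, {"jaw": 0.15, "tx": 0, "ty": 0, "tz": -3, "yaw": 0}, {"jaw": 0.15, "tx": 0, "ty": 0, "tz": -6, "yaw": 0}, {"jaw": 0.15, "tx": 0, "ty": 0, "tz": -9, "yaw": 0}, {"jaw": 0.1, "tx": 0, "ty": 0, "tz": -12, "yaw": 0}, {"jaw": 0.1, "tx": 0, "ty": 0, "tz": -12, "yaw": 0}]}}

```text
clock: 5.92
ee_pos: [0.448, 0.1401, 0.1679]
tool_rot: [[0.989, 0.15, 0.011], [0.15, -0.989, 0.003], [0.012, -0.001, -1.0]]
ft_force: [0.9, -0.0, -0.1]
grip_width: 0.077
```

Run:
```python
from h import *
from cell import eyes,robot
c=eyes.read_camera('wrist'); cv2.imwrite('pics/i.png',c['color'][:,:,::-1])
to(.408,-.345,.15,8.4)
```

```text
cmd tx -11.16 ty 47.35 tz 1.36 yaw 0.004 | cur th 8.7 pos [0.447  0.1398 0.1647] j6 0.07 t 6.0 w 0.0769
```

View pics/i.png

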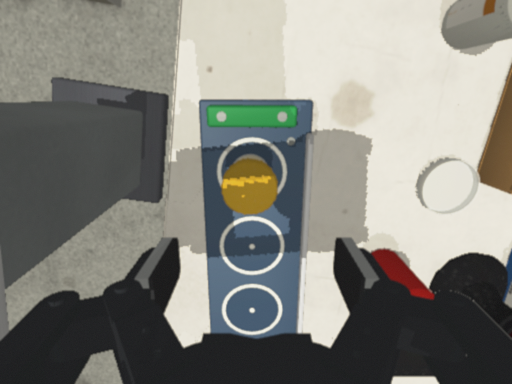

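The cup stands upright in ring 1 at (249,187). I'll move to the pot.

Call:
{"method": "step_arm", "body": {"commands": [{"jaw": 0.1, "tx": -11.2, "ty": 47.3, "tz": 1.4, "yaw": 0}, {"jaw": 0.1, "tx": -11.2, "ty": 47.3, "tz": 1.4, "yaw": 0}, {"jaw": 0.1, "tx": -11.2, "ty": 47.3, "tz": 1.4, "yaw": 0}, {"jaw": 0.1, "tx": -11.2, "ty": 47.3, "tz": 1.4, "yaw": 0}, {"jaw": 0.1, "tx": -11.2, "ty": 47.3, "tz": 1.4, "yaw": 0}, {"jaw": 0.1, "tx": -11.2, "ty": 47.3, "tz": 1.4, "yaw": 0}, {"jaw": 0.1, "tx": -11.2, "ty": 47.3, "tz": 1.4, "yaw": 0}, {"jaw": 0.1, "tx": -11.2, "ty": 47.3, "tz": 1.4, "yaw": 0}, {"jaw": 0.1, "tx": -11.2, "ty": 47.3, "tz": 1.4, "yaw": 0}, {"jaw": 0.1, "tx": -11.2, "ty": 47.3, "tz": 1.4, "yaw": 0}, {"jaw": 0.1, "tx": -11.2, "ty": 47.3, "tz": 1.4, "yaw": 0}, {"jaw": 0.1, "tx": -11.2, "ty": 47.3, "tz": 1.4, "yaw": 0}]}}

```text
clock: 6.97
ee_pos: [0.4041, -0.348, 0.1451]
tool_rot: [[0.989, 0.148, -0.001], [0.148, -0.989, 0.001], [-0.001, -0.001, -1.0]]
ft_force: [0.3, -0.3, -0.0]
grip_width: 0.0767
```

Call:
{"method": "step_arm", "body": {"commands": [{"jaw": 0.1, "tx": 0, "ty": 0, "tz": 0, "yaw": 0}, {"jaw": 0.1, "tx": 0, "ty": 0, "tz": 0, "yaw": 0}]}}

```text
clock: 7.13
ee_pos: [0.4047, -0.3458, 0.145]
tool_rot: [[0.989, 0.148, -0.002], [0.148, -0.989, 0.002], [-0.001, -0.002, -1.0]]
ft_force: [-0.5, -0.1, -0.1]
grip_width: 0.0768
```

Run:
```python
from h import *
from cell import eyes,robot
T=eyes.read_camera('top'); 
k,f,m=blob(T,(165,195,210,235),(15,120,90),(35,255,255))
w=np.array([ray(T,q,.07)[:2]*1000 for q in f(k[:,0])]).astype(np.float32); print('cup T',cv2.minEnclosingCircle(w))
c=eyes.read_camera('wrist'); cv2.imwrite('pics/j.png',c['color'][:,:,::-1])
print('expect lid px',proj(c,(.408,-.345,.075)))
to(.408,-.345,.027,8.4)
```

```text
cup T ((444.3699035644531, 138.173095703125), 24.28107452392578)
expect lid px [259.87759424 201.97900954]
cmd tx 0.24 ty 0.13 tz 11.86 yaw 0.005 | cur th 8.7 pos [ 0.4055 -0.3442  0.1456] j6 -0.92 t 7.2 w 0.0769
```

View pics/j.png

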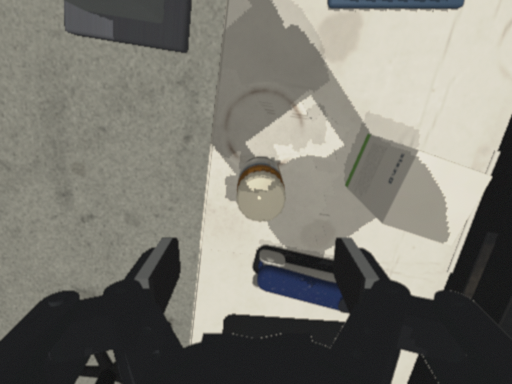

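The cup's top-view centre is within 3 mm of its ring. In the wrist view the pot lid is at (260,199) as predicted, the stapler at (300,275), and the carton at (382,175) with its green band. I'll descend on the pot.

Call:
{"method": "step_arm", "body": {"commands": [{"jaw": 0.1, "tx": 0.2, "ty": 0, "tz": 3, "yaw": 0}, {"jaw": 0.1, "tx": 0.2, "ty": 0, "tz": 6, "yaw": 0}, {"jaw": 0.1, "tx": 0.2, "ty": 0, "tz": 9, "yaw": 0}, {"jaw": 0.1, "tx": 0.2, "ty": 0, "tz": 11, "yaw": 0}, {"jaw": 0.1, "tx": 0.2, "ty": 0, "tz": 11.8, "yaw": 0}, {"jaw": 0.1, "tx": 0.2, "ty": 0, "tz": 11.8, "yaw": 0}, {"jaw": 0.3, "tx": 0.2, "ty": 0, "tz": 11.8, "yaw": 0}, {"jaw": 0.4, "tx": 0.2, "ty": 0, "tz": 11.8, "yaw": 0}, {"jaw": 0.5, "tx": 0.2, "ty": 0, "tz": 11.8, "yaw": 0}, {"jaw": 0.7, "tx": 0.2, "ty": 0, "tz": 11.8, "yaw": 0}, {"jaw": 0.85, "tx": 0.2, "ty": 0, "tz": 11.8, "yaw": 0}, {"jaw": 0.85, "tx": 0.2, "ty": 0, "tz": 11.8, "yaw": 0}]}}

```text
clock: 8.23
ee_pos: [0.4086, -0.3456, 0.0303]
tool_rot: [[0.989, 0.15, 0.003], [0.15, -0.989, -0.002], [0.002, 0.003, -1.0]]
ft_force: [-0.0, 0.8, 6.2]
grip_width: 0.0377
```

Call:
{"method": "step_arm", "body": {"commands": [{"jaw": 0.85, "tx": 0, "ty": 0, "tz": 0, "yaw": 0}, {"jaw": 0.85, "tx": 0, "ty": 0, "tz": 0, "yaw": 0}, {"jaw": 0.85, "tx": 0, "ty": 0, "tz": 0, "yaw": 0}]}}

```text
clock: 8.48
ee_pos: [0.4086, -0.3456, 0.0303]
tool_rot: [[0.989, 0.15, 0.003], [0.15, -0.989, -0.002], [0.002, 0.003, -1.0]]
ft_force: [0.2, 0.9, 7.0]
grip_width: 0.0376
```

Run:
```python
from h import *
from cell import eyes,robot
c=eyes.read_camera('wrist'); cv2.imwrite('pics/k.png',c['color'][:,:,::-1])
to(.4573,.0556,.11,8.4)
```

```text
cmd tx 10.87 ty -38.91 tz -8.05 yaw 0.004 | cur th 8.6 pos [ 0.4086 -0.3456  0.0303] j6 -0.92 t 8.5 w 0.0375
```

View pics/k.png

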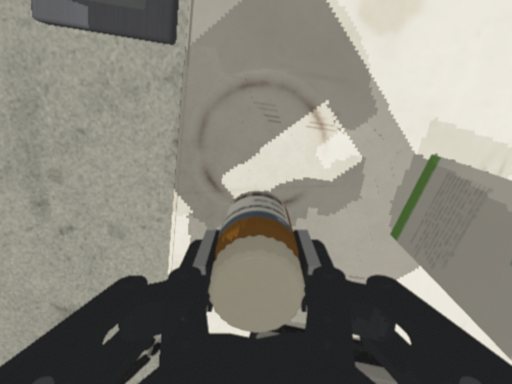

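Call:
{"method": "step_arm", "body": {"commands": [{"jaw": 0.85, "tx": 0, "ty": 0, "tz": -0.6, "yaw": 0}, {"jaw": 0.85, "tx": 0, "ty": 0, "tz": -2, "yaw": 0}, {"jaw": 0.85, "tx": 0, "ty": 0, "tz": -4, "yaw": 0}, {"jaw": 0.85, "tx": 0.5, "ty": -2, "tz": -6, "yaw": 0}, {"jaw": 0.85, "tx": 1.4, "ty": -5, "tz": -6, "yaw": 0}, {"jaw": 0.85, "tx": 2.2, "ty": -8, "tz": -6, "yaw": 0}, {"jaw": 0.85, "tx": 3.1, "ty": -11, "tz": -6, "yaw": 0}, {"jaw": 0.85, "tx": 3.9, "ty": -14, "tz": -6, "yaw": 0}, {"jaw": 0.85, "tx": 4.7, "ty": -17, "tz": -6, "yaw": 0}, {"jaw": 0.85, "tx": 5.6, "ty": -20, "tz": -6, "yaw": 0}, {"jaw": 0.85, "tx": 6.4, "ty": -23, "tz": -6, "yaw": 0}, {"jaw": 0.85, "tx": 7, "ty": -25, "tz": -6, "yaw": 0}]}}

```text
clock: 9.53
ee_pos: [0.4391, -0.0848, 0.0887]
tool_rot: [[0.988, 0.151, 0.0], [0.151, -0.988, 0.001], [0.0, -0.0, -1.0]]
ft_force: [0.3, -0.4, -0.7]
grip_width: 0.0378
```

Call:
{"method": "step_arm", "body": {"commands": [{"jaw": 0.85, "tx": 0.8, "ty": -3, "tz": 0, "yaw": 0}, {"jaw": 0.85, "tx": 1.7, "ty": -6, "tz": 0, "yaw": 0}, {"jaw": 0.85, "tx": 2.5, "ty": -9, "tz": 0, "yaw": 0}, {"jaw": 0.85, "tx": 3.2, "ty": -11.5, "tz": 0, "yaw": 0}, {"jaw": 0.85, "tx": 3.7, "ty": -13.2, "tz": 0, "yaw": 0}, {"jaw": 0.85, "tx": 3.9, "ty": -13.9, "tz": 0, "yaw": 0}, {"jaw": 0.85, "tx": 3.9, "ty": -13.9, "tz": 0, "yaw": 0}, {"jaw": 0.85, "tx": 3.9, "ty": -13.9, "tz": 0, "yaw": 0}]}}

```text
clock: 10.2
ee_pos: [0.4568, 0.0557, 0.0884]
tool_rot: [[0.989, 0.151, -0.0], [0.151, -0.989, -0.0], [-0.0, 0.0, -1.0]]
ft_force: [-0.4, 0.1, -0.6]
grip_width: 0.0374
```

Run:
```python
from h import *
from cell import eyes,robot
c=eyes.read_camera('wrist'); cv2.imwrite('pics/l.png',c['color'][:,:,::-1])
to(.4573,.0556,.0403,8.4)
```

```text
cmd tx 0.06 ty -0.02 tz 4.80 yaw 0.004 | cur th 8.6 pos [0.4568 0.0554 0.0883] j6 -0.11 t 10.2 w 0.0379
```

View pics/l.png

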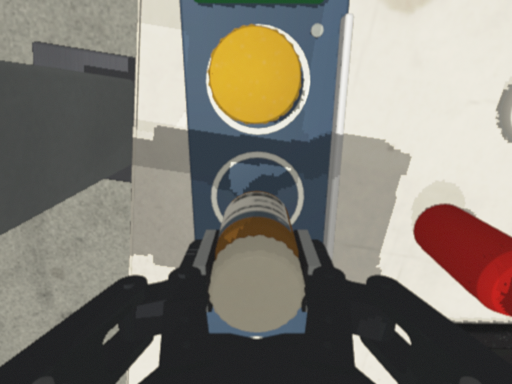

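The pot is held above ring 2, whose near arc is at (257,155), and the cup sits in ring 1. I'll lower the pot.

Call:
{"method": "step_arm", "body": {"commands": [{"jaw": 0.85, "tx": 0.05, "ty": 0, "tz": 1.5, "yaw": 0}, {"jaw": 0.85, "tx": 0.05, "ty": 0, "tz": 3, "yaw": 0}, {"jaw": 0.85, "tx": 0.05, "ty": 0, "tz": 4, "yaw": 0}, {"jaw": 0.85, "tx": 0.05, "ty": 0, "tz": 4.5, "yaw": 0}, {"jaw": 0.85, "tx": 0.05, "ty": 0, "tz": 4.7, "yaw": 0}, {"jaw": 0.85, "tx": 0.05, "ty": 0, "tz": 4.8, "yaw": 0}, {"jaw": 0.85, "tx": 0.05, "ty": 0, "tz": 4.8, "yaw": 0}]}}

```text
clock: 10.83
ee_pos: [0.4577, 0.0561, 0.0408]
tool_rot: [[0.989, 0.15, 0.001], [0.15, -0.989, 0.0], [0.001, 0.0, -1.0]]
ft_force: [-0.0, 0.3, -0.6]
grip_width: 0.0379
```

Call:
{"method": "step_arm", "body": {"commands": [{"jaw": 0.85, "tx": 0, "ty": 0, "tz": 0.05, "yaw": 0}, {"jaw": 0.5, "tx": 0, "ty": 0, "tz": 0.05, "yaw": 0}, {"jaw": 0.4, "tx": 0, "ty": 0, "tz": 0.05, "yaw": 0}, {"jaw": 0.25, "tx": 0, "ty": 0, "tz": 0.05, "yaw": 0}, {"jaw": 0.2, "tx": 0, "ty": 0, "tz": 0.05, "yaw": 0}, {"jaw": 0.2, "tx": 0, "ty": 0, "tz": 0, "yaw": 0}, {"jaw": 0.2, "tx": 0, "ty": 0, "tz": -1.5, "yaw": 0}, {"jaw": 0.2, "tx": 0, "ty": 0, "tz": -4, "yaw": 0}, {"jaw": 0.15, "tx": 0, "ty": 0, "tz": -7, "yaw": 0}, {"jaw": 0.1, "tx": 0, "ty": 0, "tz": -10, "yaw": 0}, {"jaw": 0, "tx": 0, "ty": 0, "tz": -13, "yaw": 0}, {"jaw": 0, "tx": 0, "ty": 0, "tz": -14, "yaw": 0}]}}

```text
clock: 11.83
ee_pos: [0.459, 0.0564, 0.1854]
tool_rot: [[0.989, 0.151, 0.007], [0.151, -0.989, 0.0], [0.007, 0.001, -1.0]]
ft_force: [0.8, -0.2, 0.9]
grip_width: 0.0854
```

Run:
```python
from h import *
from cell import eyes,robot
c=eyes.read_camera('wrist'); cv2.imwrite('pics/m.png',c['color'][:,:,::-1])
to(.526,-.319,.18,-9)
```

```text
cmd tx 0.95 ty 38.12 tz 0.58 yaw 0.308 | cur th 8.7 pos [0.4592 0.0564 0.1854] j6 -0.11 t 11.9 w 0.0853
```

View pics/m.png

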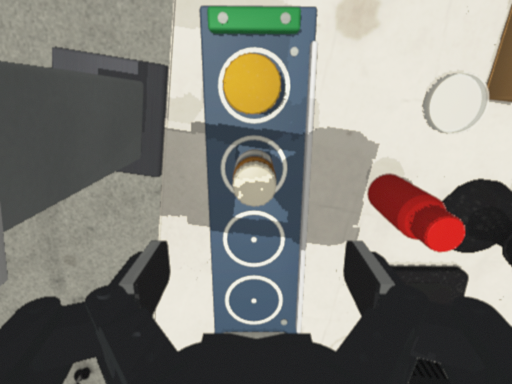

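The pot stands in ring 2 at (254,180). I'll move over the carton.

Call:
{"method": "step_arm", "body": {"commands": [{"jaw": 0, "tx": 0.95, "ty": 38.1, "tz": 0.5, "yaw": 0.308}, {"jaw": 0, "tx": 0.95, "ty": 38.1, "tz": 0.5, "yaw": 0.308}, {"jaw": 0, "tx": 0.95, "ty": 38.1, "tz": 0.5, "yaw": 0.308}, {"jaw": 0, "tx": 0.95, "ty": 38.1, "tz": 0.5, "yaw": 0.308}, {"jaw": 0, "tx": 0.95, "ty": 38.1, "tz": 0.5, "yaw": 0.308}, {"jaw": 0, "tx": 0.95, "ty": 38.1, "tz": 0.5, "yaw": 0.308}, {"jaw": 0, "tx": 0.95, "ty": 38.1, "tz": 0.5, "yaw": 0.308}, {"jaw": 0, "tx": 0.95, "ty": 38.1, "tz": 0.5, "yaw": 0.308}, {"jaw": 0, "tx": 0.95, "ty": 38.1, "tz": 0.5, "yaw": 0.308}, {"jaw": 0, "tx": 0.95, "ty": 38.1, "tz": 0.5, "yaw": 0.308}, {"jaw": 0, "tx": 0.95, "ty": 38.1, "tz": 0.5, "yaw": 0.308}, {"jaw": 0, "tx": 0.95, "ty": 38.1, "tz": 0.5, "yaw": 0.308}]}}

```text
clock: 12.88
ee_pos: [0.5236, -0.3184, 0.1736]
tool_rot: [[0.988, -0.157, -0.002], [-0.157, -0.988, 0.002], [-0.002, -0.002, -1.0]]
ft_force: [-0.3, -0.1, 0.5]
grip_width: 0.0853
```

Run:
```python
from h import *
from cell import eyes,robot
c=eyes.read_camera('wrist'); im=c['color'][:,:,::-1].copy()
th=np.radians(-9); 
for a,b in((1,1),(1,-1),(-1,1),(-1,-1)):
    X=np.array([.526+.0275*(a*np.cos(th)-b*np.sin(th)),-.319+.0275*(a*np.sin(th)+b*np.cos(th)),.095]); p=proj(c,X); print(np.round(p,1)); cv2.circle(im,tuple(int(round(v)) for v in p),2,(0,0,255),-1)
cv2.imwrite('pics/n.png',im)
to(.526,-.319,.042,-9)
```

```text
[296.3 163.2]
[293.7 230. ]
[223.3 163.2]
[225.5 230. ]
cmd tx 0.24 ty 0.11 tz 13.23 yaw 0.001 | cur th -9.0 pos [ 0.5239 -0.3178  0.1743] j6 -0.45 t 12.9 w 0.0852
```

View pics/n.png

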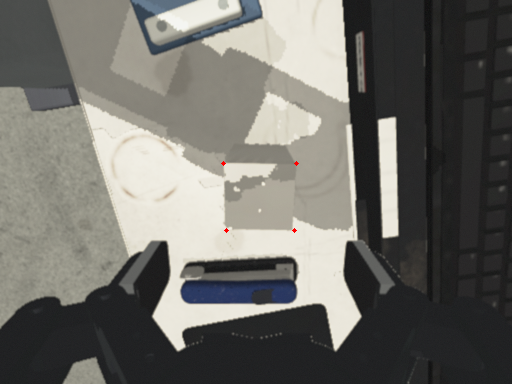

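The predicted corners, for example (223,163) and (294,230), fall on the carton's top edges, and the laptop and stapler are clear. I'll descend.

Call:
{"method": "step_arm", "body": {"commands": [{"jaw": 0, "tx": 0.15, "ty": 0, "tz": 3, "yaw": 0}, {"jaw": 0, "tx": 0.15, "ty": 0, "tz": 6, "yaw": 0}, {"jaw": 0, "tx": 0.15, "ty": 0, "tz": 9, "yaw": 0}, {"jaw": 0, "tx": 0.15, "ty": 0, "tz": 11.5, "yaw": 0}, {"jaw": 0, "tx": 0.15, "ty": 0, "tz": 13, "yaw": 0}, {"jaw": 0, "tx": 0.15, "ty": 0, "tz": 13, "yaw": 0}, {"jaw": 0.15, "tx": 0.15, "ty": 0, "tz": 13, "yaw": 0}, {"jaw": 0.25, "tx": 0.15, "ty": 0, "tz": 13, "yaw": 0}, {"jaw": 0.35, "tx": 0.15, "ty": 0, "tz": 13, "yaw": 0}, {"jaw": 0.5, "tx": 0.15, "ty": 0, "tz": 13, "yaw": 0}, {"jaw": 0.7, "tx": 0.15, "ty": 0, "tz": 13, "yaw": 0}, {"jaw": 0.7, "tx": 0.15, "ty": 0, "tz": 13, "yaw": 0}]}}

```text
clock: 13.93
ee_pos: [0.5268, -0.3196, 0.0478]
tool_rot: [[0.988, -0.156, 0.004], [-0.156, -0.988, -0.002], [0.004, 0.001, -1.0]]
ft_force: [-0.4, 1.2, 6.1]
grip_width: 0.0544
```

Call:
{"method": "step_arm", "body": {"commands": [{"jaw": 0.7, "tx": 0, "ty": 0, "tz": 0, "yaw": 0}, {"jaw": 0.7, "tx": 0, "ty": 0, "tz": 0, "yaw": 0}, {"jaw": 0.7, "tx": 0, "ty": 0, "tz": 0, "yaw": 0}]}}

```text
clock: 14.18
ee_pos: [0.5267, -0.3196, 0.0478]
tool_rot: [[0.988, -0.156, 0.003], [-0.156, -0.988, -0.002], [0.004, 0.001, -1.0]]
ft_force: [0.2, 1.0, 7.1]
grip_width: 0.0549
```

Run:
```python
from h import *
from cell import eyes,robot
c=eyes.read_camera('wrist'); cv2.imwrite('pics/o.png',c['color'][:,:,::-1])
to(.4698,-.0283,.10,8.4)
```

```text
cmd tx -10.15 ty -27.88 tz -5.29 yaw -0.303 | cur th -9.0 pos [ 0.5267 -0.3196  0.0478] j6 -0.45 t 14.2 w 0.0542
```

View pics/o.png

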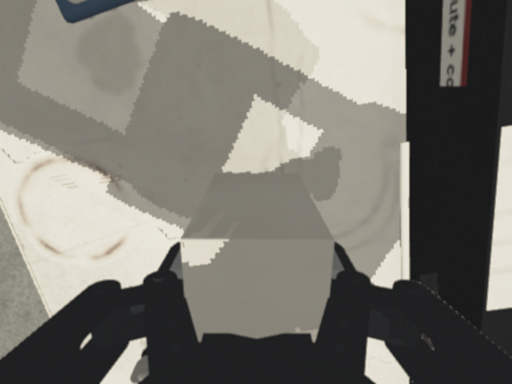

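The carton is gripped squarely at 54 mm. I'll lift and carry it.

Call:
{"method": "step_arm", "body": {"commands": [{"jaw": 0.7, "tx": 0, "ty": 0, "tz": -0.6, "yaw": 0}, {"jaw": 0.7, "tx": 0, "ty": 0, "tz": -2, "yaw": 0}, {"jaw": 0.7, "tx": 0, "ty": 0, "tz": -4, "yaw": 0}, {"jaw": 0.7, "tx": -0.7, "ty": -2, "tz": -6, "yaw": -0.03}, {"jaw": 0.7, "tx": -1.8, "ty": -5, "tz": -6, "yaw": -0.06}, {"jaw": 0.7, "tx": -2.9, "ty": -8, "tz": -6, "yaw": -0.09}, {"jaw": 0.7, "tx": -4, "ty": -11, "tz": -6, "yaw": -0.12}, {"jaw": 0.7, "tx": -5.1, "ty": -14, "tz": -6, "yaw": -0.15}, {"jaw": 0.7, "tx": -6.2, "ty": -17, "tz": -6, "yaw": -0.19}, {"jaw": 0.7, "tx": -7.3, "ty": -20, "tz": -6, "yaw": -0.23}, {"jaw": 0.7, "tx": -8.4, "ty": -23, "tz": -6, "yaw": -0.27}, {"jaw": 0.7, "tx": -9.3, "ty": -25.5, "tz": -6, "yaw": -0.3}]}}

```text
clock: 15.23
ee_pos: [0.4729, -0.0509, 0.1058]
tool_rot: [[0.989, 0.145, 0.0], [0.145, -0.989, 0.0], [0.001, -0.0, -1.0]]
ft_force: [0.6, 1.2, -0.2]
grip_width: 0.0547
```

Call:
{"method": "step_arm", "body": {"commands": [{"jaw": 0.7, "tx": 0, "ty": 0, "tz": 0, "yaw": 0}, {"jaw": 0.7, "tx": 0, "ty": 0, "tz": 0, "yaw": 0}]}}

```text
clock: 15.4
ee_pos: [0.4735, -0.0518, 0.1059]
tool_rot: [[0.989, 0.145, 0.001], [0.145, -0.989, -0.0], [0.001, 0.0, -1.0]]
ft_force: [0.1, 0.1, -0.6]
grip_width: 0.0542
```

Run:
```python
from h import *
to(.4698,-.0283,.0578,8.4)
```

```text
cmd tx -0.03 ty -2.38 tz 4.81 yaw -0.001 | cur th 8.3 pos [ 0.4735 -0.0518  0.1059] j6 -0.33 t 15.4 w 0.0542
```

Call:
{"method": "step_arm", "body": {"commands": [{"jaw": 0.7, "tx": 0, "ty": -0.9, "tz": 0, "yaw": 0}, {"jaw": 0.7, "tx": 0, "ty": -2.0, "tz": 0.5, "yaw": 0}, {"jaw": 0.7, "tx": 0, "ty": -2.4, "tz": 1.5, "yaw": 0}, {"jaw": 0.7, "tx": 0, "ty": -2.4, "tz": 2.8, "yaw": 0}, {"jaw": 0.7, "tx": 0, "ty": -2.4, "tz": 3.8, "yaw": 0}, {"jaw": 0.7, "tx": 0, "ty": -2.4, "tz": 4.5, "yaw": 0}, {"jaw": 0.7, "tx": 0, "ty": -2.4, "tz": 4.7, "yaw": 0}, {"jaw": 0.7, "tx": 0, "ty": -2.4, "tz": 4.7, "yaw": 0}]}}

```text
clock: 16.07
ee_pos: [0.47, -0.0291, 0.0579]
tool_rot: [[0.99, 0.142, -0.001], [0.142, -0.99, 0.0], [-0.001, -0.0, -1.0]]
ft_force: [0.2, 0.4, -1.1]
grip_width: 0.0546
```

Run:
```python
from h import *
from cell import eyes,robot
c=eyes.read_camera('wrist'); cv2.imwrite('pics/p.png',c['color'][:,:,::-1])
to(.4698,-.0283,.0578,8.4)
```

```text
cmd tx -0.02 ty -0.09 tz 0.01 yaw -0.004 | cur th 8.2 pos [ 0.4701 -0.0292  0.0579] j6 -0.28 t 16.1 w 0.0542
```

View pics/p.png

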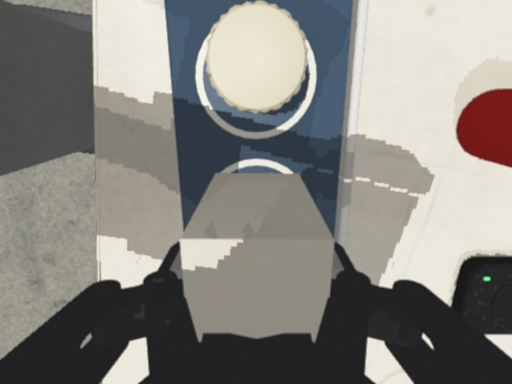

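The carton is centred over ring 3 and the arc at (257,165) is visible. I'll release it.

Call:
{"method": "step_arm", "body": {"commands": [{"jaw": 0.7, "tx": 0, "ty": -0.05, "tz": 0.05, "yaw": 0}, {"jaw": 0.7, "tx": 0, "ty": -0.05, "tz": 0.1, "yaw": 0}, {"jaw": 0.25, "tx": 0, "ty": -0.05, "tz": 0.1, "yaw": 0}, {"jaw": 0.15, "tx": 0, "ty": -0.05, "tz": 0.1, "yaw": 0}, {"jaw": 0.05, "tx": 0, "ty": -0.05, "tz": 0, "yaw": 0}, {"jaw": 0.05, "tx": 0, "ty": -0.05, "tz": 0, "yaw": 0}, {"jaw": 0.05, "tx": 0, "ty": -0.05, "tz": -1.5, "yaw": 0}, {"jaw": 0.05, "tx": 0, "ty": -0.05, "tz": -4, "yaw": 0}, {"jaw": 0.05, "tx": 0, "ty": -0.05, "tz": -7, "yaw": 0}, {"jaw": 0.05, "tx": 0, "ty": -0.05, "tz": -10, "yaw": 0}, {"jaw": 0.05, "tx": 0, "ty": -0.05, "tz": -13, "yaw": 0}, {"jaw": 0.05, "tx": 0, "ty": -0.05, "tz": -13, "yaw": 0}]}}

```text
clock: 17.12
ee_pos: [0.4726, -0.0288, 0.1951]
tool_rot: [[0.99, 0.143, 0.011], [0.143, -0.99, -0.001], [0.011, 0.003, -1.0]]
ft_force: [-0.3, 0.8, 0.6]
grip_width: 0.0812
```

Run:
```python
from h import *
from cell import eyes,robot
c=eyes.read_camera('wrist'); cv2.imwrite('pics/q.png',c['color'][:,:,::-1])
to(.50,.20,.19,90)
to(.6205,.3075,.18,90)
```

```text
cmd tx 6.06 ty -22.23 tz 0.19 yaw -1.428 | cur th 8.2 pos [ 0.4717 -0.0287  0.1919] j6 -0.28 t 17.2 w 0.0813
cmd tx 19.51 ty -31.16 tz 1.27 yaw -1.428 | cur th 8.2 pos [ 0.4717 -0.0287  0.1919] j6 -0.28 t 17.2 w 0.0813
```

View pics/q.png

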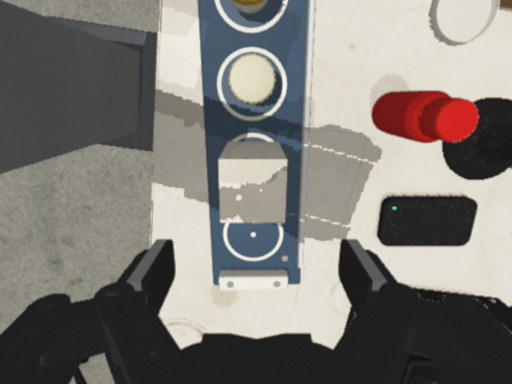

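The carton stands squarely in ring 3 at (253,190), and the last ring is free at (253,235). Now the bottle. The tray edge is at x ≈ 0.68, so I'll grip along y.

Call:
{"method": "step_arm", "body": {"commands": [{"jaw": 0.05, "tx": 19.5, "ty": -31.1, "tz": 0.5, "yaw": -1.43}, {"jaw": 0.05, "tx": 19.5, "ty": -31.1, "tz": 0.5, "yaw": -1.43}, {"jaw": 0.05, "tx": 19.5, "ty": -31.1, "tz": 0.5, "yaw": -1.43}, {"jaw": 0.05, "tx": 19.5, "ty": -31.1, "tz": 0.5, "yaw": -1.43}, {"jaw": 0.05, "tx": 19.5, "ty": -31.1, "tz": 0.5, "yaw": -1.43}, {"jaw": 0.05, "tx": 19.5, "ty": -31.1, "tz": 0.5, "yaw": -1.43}, {"jaw": 0.05, "tx": 19.5, "ty": -31.1, "tz": 0.5, "yaw": -1.43}, {"jaw": 0.05, "tx": 19.5, "ty": -31.1, "tz": 0.5, "yaw": -1.43}, {"jaw": 0.05, "tx": 19.5, "ty": -31.1, "tz": 0.5, "yaw": -1.43}, {"jaw": 0.05, "tx": 19.5, "ty": -31.1, "tz": 0.5, "yaw": -1.43}, {"jaw": 0.05, "tx": 19.5, "ty": -31.1, "tz": 0.5, "yaw": -1.43}, {"jaw": 0.05, "tx": 19.5, "ty": -31.1, "tz": 0.5, "yaw": -1.43}]}}

```text
clock: 18.17
ee_pos: [0.6183, 0.3078, 0.1802]
tool_rot: [[-0.01, 1.0, -0.004], [1.0, 0.01, -0.001], [-0.001, -0.004, -1.0]]
ft_force: [-0.2, 0.1, 0.8]
grip_width: 0.0814
```

Call:
{"method": "step_arm", "body": {"commands": [{"jaw": 0.05, "tx": 0, "ty": 0, "tz": 0, "yaw": 0}, {"jaw": 0.05, "tx": 0, "ty": 0, "tz": 0, "yaw": 0}]}}

```text
clock: 18.33
ee_pos: [0.6184, 0.307, 0.1818]
tool_rot: [[-0.0, 1.0, -0.002], [1.0, 0.0, -0.001], [-0.001, -0.002, -1.0]]
ft_force: [0.8, 0.2, 0.6]
grip_width: 0.0811
```

Run:
```python
from h import *
from cell import eyes,robot
c=eyes.read_camera('wrist'); cv2.imwrite('pics/r.png',c['color'][:,:,::-1])
print(proj(c,(.6205,.3075,.115)),proj(c,(.6205,.3075,.0)))
k,f,m=blob(c,(150,100,350,300),(95,120,60),(125,255,255))
w=np.array([ray(c,q,.115)[:2]*1000 for q in f(k[:,0])]).astype(np.float32); print('cap',cv2.minEnclosingCircle(w),f(k[:,0]).mean(0))
to(.6205,.3075,.048,90)
T=eyes.read_camera('top'); cv2.imwrite('pics/r2.png',cv2.resize(T['color'][120:250,90:320],None,fx=3.4,fy=3.4)[:,:,::-1])
```

```text
[256.3056349 204.3286423] [256.35086201 168.50781461]
cap ((616.4652099609375, 307.9127502441406), 17.49888038635254) [257.0205 198.9535]
cmd tx 0.07 ty 0.22 tz 13.43 yaw -0.000 | cur th 90.0 pos [0.6185 0.3069 0.1823] j6 -1.16 t 18.4 w 0.0812
```

View pics/r.png

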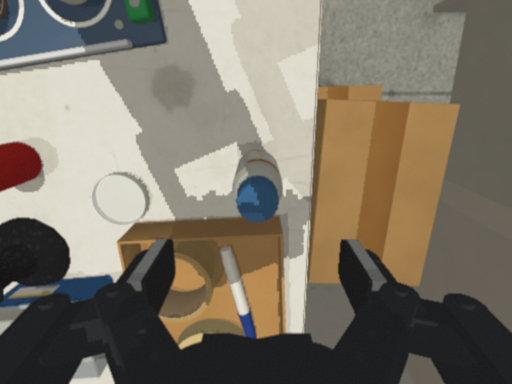

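View pics/r2.png

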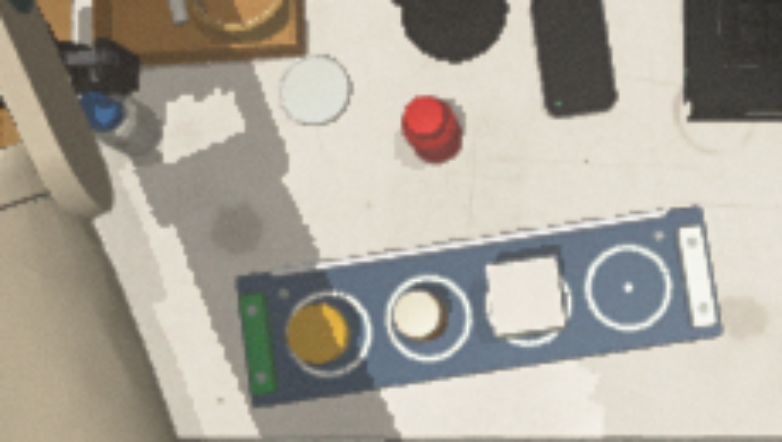

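The wrist view shows the bottle cap at (257,199), measured at (0.6165,0.308), 4 mm from the other two views. The tray rim is clear of the fingers at about row 220. In the top view the three placed items are standing in their rings. I'll descend.

Call:
{"method": "step_arm", "body": {"commands": [{"jaw": 0.05, "tx": 0, "ty": 0.1, "tz": 3, "yaw": 0}, {"jaw": 0.05, "tx": 0, "ty": 0.1, "tz": 6, "yaw": 0}, {"jaw": 0.05, "tx": 0, "ty": 0.1, "tz": 9, "yaw": 0}, {"jaw": 0.05, "tx": 0, "ty": 0.1, "tz": 11.5, "yaw": 0}, {"jaw": 0.05, "tx": 0, "ty": 0.1, "tz": 13, "yaw": 0}, {"jaw": 0.05, "tx": 0, "ty": 0.1, "tz": 13.2, "yaw": 0}, {"jaw": 0.2, "tx": 0, "ty": 0.1, "tz": 13.2, "yaw": 0}, {"jaw": 0.35, "tx": 0, "ty": 0.1, "tz": 13.2, "yaw": 0}, {"jaw": 0.45, "tx": 0, "ty": 0.1, "tz": 13.2, "yaw": 0}, {"jaw": 0.6, "tx": 0, "ty": 0.1, "tz": 13.2, "yaw": 0}, {"jaw": 0.8, "tx": 0, "ty": 0.1, "tz": 13.2, "yaw": 0}, {"jaw": 0.8, "tx": 0, "ty": 0.1, "tz": 13.2, "yaw": 0}]}}

```text
clock: 19.43
ee_pos: [0.621, 0.3076, 0.0541]
tool_rot: [[-0.002, 1.0, 0.004], [1.0, 0.002, 0.002], [0.002, 0.004, -1.0]]
ft_force: [0.4, -0.4, 7.1]
grip_width: 0.0419
```

Call:
{"method": "step_arm", "body": {"commands": [{"jaw": 0.8, "tx": 0, "ty": 0, "tz": 0, "yaw": 0}, {"jaw": 0.8, "tx": 0, "ty": 0, "tz": 0, "yaw": 0}, {"jaw": 0.8, "tx": 0, "ty": 0, "tz": 0, "yaw": 0}]}}

```text
clock: 19.68
ee_pos: [0.621, 0.3076, 0.0541]
tool_rot: [[-0.002, 1.0, 0.004], [1.0, 0.002, 0.002], [0.002, 0.004, -1.0]]
ft_force: [1.1, -0.1, 5.6]
grip_width: 0.0418
```

Run:
```python
from h import *
from cell import eyes,robot
c=eyes.read_camera('wrist'); cv2.imwrite('pics/s.png',c['color'][:,:,::-1])
to(.6195,.3075,.20,8.4)
```

```text
cmd tx 0.02 ty -0.09 tz -14.59 yaw 1.426 | cur th 90.1 pos [0.6211 0.3076 0.0541] j6 -1.17 t 19.7 w 0.0418
```

View pics/s.png

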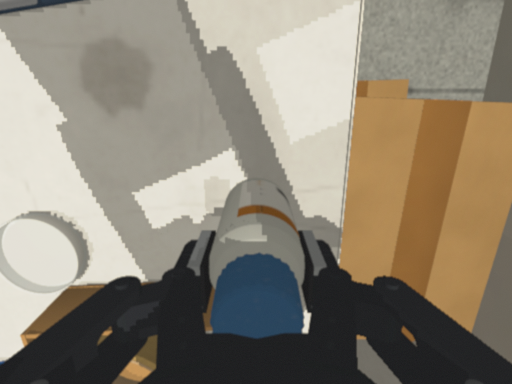

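The bottle is held at 41.8 mm, and earlier grips also read 1–4 mm low. I'll lift it 14 cm to clear the others.

Call:
{"method": "step_arm", "body": {"commands": [{"jaw": 0.8, "tx": 0, "ty": 0, "tz": -0.6, "yaw": 0}, {"jaw": 0.8, "tx": 0, "ty": 0, "tz": -2, "yaw": 0}, {"jaw": 0.8, "tx": 0, "ty": 0, "tz": -4.5, "yaw": 0}, {"jaw": 0.8, "tx": 0, "ty": 0, "tz": -7, "yaw": 0}, {"jaw": 0.8, "tx": 0, "ty": 0, "tz": -9.5, "yaw": 0}, {"jaw": 0.8, "tx": 0, "ty": 0, "tz": -12, "yaw": 0}, {"jaw": 0.8, "tx": 0, "ty": 0, "tz": -13.5, "yaw": 0}, {"jaw": 0.8, "tx": 0, "ty": 0, "tz": -14, "yaw": 0}, {"jaw": 0.8, "tx": 0, "ty": 0, "tz": -14, "yaw": 0}]}}

```text
clock: 20.48
ee_pos: [0.6202, 0.3074, 0.1939]
tool_rot: [[-0.002, 1.0, 0.003], [1.0, 0.002, 0.002], [0.002, 0.003, -1.0]]
ft_force: [0.3, 0.1, -1.3]
grip_width: 0.0421
```

Run:
```python
from h import *
from cell import eyes,robot
to(.4824,-.1126,.195,8.4)
```

```text
cmd tx -41.96 ty -13.88 tz -0.22 yaw 1.426 | cur th 90.1 pos [0.6202 0.3074 0.1939] j6 -1.17 t 20.5 w 0.0421
```

Call:
{"method": "step_arm", "body": {"commands": [{"jaw": 0.8, "tx": -1.5, "ty": -0.5, "tz": -0.3, "yaw": 0.1}, {"jaw": 0.8, "tx": -4.5, "ty": -1.5, "tz": -0.3, "yaw": 0.2}, {"jaw": 0.8, "tx": -8, "ty": -2.6, "tz": -0.3, "yaw": 0.31}, {"jaw": 0.8, "tx": -11.5, "ty": -3.8, "tz": -0.3, "yaw": 0.42}, {"jaw": 0.8, "tx": -15, "ty": -5, "tz": -0.3, "yaw": 0.53}, {"jaw": 0.8, "tx": -18.5, "ty": -6.1, "tz": -0.3, "yaw": 0.64}, {"jaw": 0.8, "tx": -22, "ty": -7.3, "tz": -0.3, "yaw": 0.75}, {"jaw": 0.8, "tx": -25.5, "ty": -8.4, "tz": -0.3, "yaw": 0.86}, {"jaw": 0.8, "tx": -29, "ty": -9.6, "tz": -0.3, "yaw": 0.97}, {"jaw": 0.8, "tx": -32.5, "ty": -10.8, "tz": -0.3, "yaw": 1.08}, {"jaw": 0.8, "tx": -36, "ty": -11.9, "tz": -0.3, "yaw": 1.19}, {"jaw": 0.8, "tx": -39, "ty": -12.9, "tz": -0.3, "yaw": 1.3}]}}

```text
clock: 21.48
ee_pos: [0.4899, -0.0849, 0.1926]
tool_rot: [[0.965, 0.264, -0.003], [0.264, -0.965, 0.001], [-0.003, -0.001, -1.0]]
ft_force: [0.5, -0.1, -0.2]
grip_width: 0.0418
```

Call:
{"method": "step_arm", "body": {"commands": [{"jaw": 0.8, "tx": 0, "ty": 0, "tz": 0, "yaw": 0.06}, {"jaw": 0.8, "tx": 0, "ty": 0, "tz": 0, "yaw": 0.12}, {"jaw": 0.8, "tx": 0, "ty": 0, "tz": 0, "yaw": 0.12}]}}

```text
clock: 21.73
ee_pos: [0.4907, -0.0836, 0.1928]
tool_rot: [[0.989, 0.149, -0.003], [0.149, -0.989, 0.001], [-0.003, -0.001, -1.0]]
ft_force: [-0.5, 0.1, -1.1]
grip_width: 0.0422
```

Run:
```python
from h import *
from cell import eyes,robot
to(.4824,-.1126,.0641,8.4)
```

```text
cmd tx -1.22 ty 2.76 tz 12.87 yaw 0.003 | cur th 8.6 pos [ 0.4907 -0.0836  0.1928] j6 -0.39 t 21.7 w 0.0422
```

Call:
{"method": "step_arm", "body": {"commands": [{"jaw": 0.8, "tx": -0.6, "ty": 1.2, "tz": 0, "yaw": 0}, {"jaw": 0.8, "tx": -1.2, "ty": 2.6, "tz": 0, "yaw": 0}, {"jaw": 0.8, "tx": -1.2, "ty": 2.8, "tz": 1, "yaw": 0}, {"jaw": 0.8, "tx": -1.2, "ty": 2.8, "tz": 3, "yaw": 0}, {"jaw": 0.8, "tx": -1.2, "ty": 2.8, "tz": 5, "yaw": 0}, {"jaw": 0.8, "tx": -1.2, "ty": 2.8, "tz": 7, "yaw": 0}, {"jaw": 0.8, "tx": -1.2, "ty": 2.8, "tz": 9, "yaw": 0}, {"jaw": 0.8, "tx": -1.2, "ty": 2.8, "tz": 10.5, "yaw": 0}, {"jaw": 0.8, "tx": -1.2, "ty": 2.8, "tz": 11.5, "yaw": 0}, {"jaw": 0.8, "tx": -1.2, "ty": 2.8, "tz": 12, "yaw": 0}, {"jaw": 0.8, "tx": -1.2, "ty": 2.8, "tz": 12, "yaw": 0}]}}

```text
clock: 22.65
ee_pos: [0.4833, -0.1121, 0.0728]
tool_rot: [[0.988, 0.153, -0.003], [0.153, -0.988, 0.001], [-0.002, -0.001, -1.0]]
ft_force: [0.4, -0.2, -1.5]
grip_width: 0.0419
```

Run:
```python
from h import *
from cell import eyes,robot
to(.4824,-.1126,.0641,8.4)
c=eyes.read_camera('wrist'); cv2.imwrite('pics/u.png',c['color'][:,:,::-1])
```

```text
cmd tx -0.10 ty 0.04 tz 0.87 yaw 0.007 | cur th 8.8 pos [ 0.4833 -0.1121  0.0728] j6 -0.46 t 22.6 w 0.0419
```

View pics/u.png

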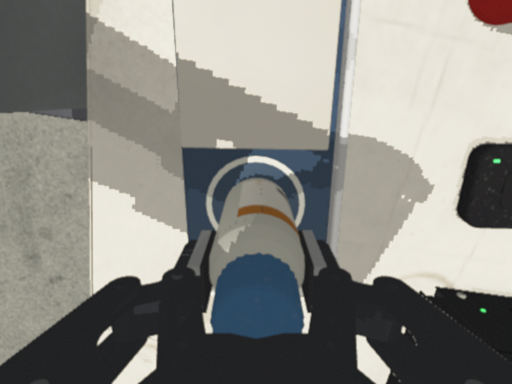

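The bottle is centred over ring 4, whose arc is at (256,190). I'll lower it the last 9 mm, then release.

Call:
{"method": "step_arm", "body": {"commands": [{"jaw": 0.8, "tx": 0, "ty": 0, "tz": 0.4, "yaw": 0}, {"jaw": 0.8, "tx": 0, "ty": 0, "tz": 0.7, "yaw": 0}, {"jaw": 0.8, "tx": 0, "ty": 0, "tz": 0.85, "yaw": 0}, {"jaw": 0.8, "tx": 0, "ty": 0, "tz": 0.85, "yaw": 0}, {"jaw": 0.8, "tx": 0, "ty": 0, "tz": 0.85, "yaw": 0}]}}

```text
clock: 23.12
ee_pos: [0.4841, -0.1127, 0.066]
tool_rot: [[0.988, 0.152, 0.0], [0.152, -0.988, 0.0], [0.0, 0.0, -1.0]]
ft_force: [-0.1, -0.4, -1.0]
grip_width: 0.0421
```

Call:
{"method": "step_arm", "body": {"commands": [{"jaw": 0.8, "tx": -0.1, "ty": 0, "tz": 0.1, "yaw": 0}, {"jaw": 0.8, "tx": -0.1, "ty": 0, "tz": 0.2, "yaw": 0}, {"jaw": 0.8, "tx": -0.1, "ty": 0, "tz": 0.2, "yaw": 0}]}}

```text
clock: 23.37
ee_pos: [0.4831, -0.1129, 0.0641]
tool_rot: [[0.988, 0.152, 0.0], [0.152, -0.988, -0.0], [0.0, 0.0, -1.0]]
ft_force: [-1.3, 0.4, 0.5]
grip_width: 0.0419
```

Call:
{"method": "step_arm", "body": {"commands": [{"jaw": 0.5, "tx": 0, "ty": 0, "tz": 0, "yaw": 0}, {"jaw": 0.35, "tx": 0, "ty": 0, "tz": 0, "yaw": 0}, {"jaw": 0.2, "tx": 0, "ty": 0, "tz": 0, "yaw": 0}, {"jaw": 0.05, "tx": 0, "ty": 0, "tz": 0, "yaw": 0}, {"jaw": 0.05, "tx": 0, "ty": 0, "tz": 0, "yaw": 0}, {"jaw": 0.05, "tx": 0, "ty": 0, "tz": -1.5, "yaw": 0}, {"jaw": 0.05, "tx": 0, "ty": 0, "tz": -4, "yaw": 0}, {"jaw": 0.05, "tx": 0, "ty": 0, "tz": -7, "yaw": 0}, {"jaw": 0.05, "tx": 0, "ty": 0, "tz": -10, "yaw": 0}, {"jaw": 0.05, "tx": 0, "ty": 0, "tz": -13, "yaw": 0}, {"jaw": 0.05, "tx": 0, "ty": 0, "tz": -15, "yaw": 0}, {"jaw": 0.05, "tx": 0, "ty": 0, "tz": -16, "yaw": 0}]}}

```text
clock: 24.37
ee_pos: [0.4839, -0.1131, 0.2273]
tool_rot: [[0.988, 0.152, 0.005], [0.152, -0.988, -0.001], [0.005, 0.002, -1.0]]
ft_force: [0.5, -0.1, -0.5]
grip_width: 0.0814
```

Call:
{"method": "step_arm", "body": {"commands": [{"jaw": 0.05, "tx": 0, "ty": 20, "tz": 0, "yaw": 0}, {"jaw": 0.05, "tx": 0, "ty": 20, "tz": 0, "yaw": 0}, {"jaw": 0.05, "tx": 0, "ty": 20, "tz": 0, "yaw": 0}, {"jaw": 0.05, "tx": 0, "ty": 20, "tz": 0, "yaw": 0}, {"jaw": 0.05, "tx": 0, "ty": 20, "tz": 0, "yaw": 0}, {"jaw": 0.05, "tx": 0, "ty": 20, "tz": 0, "yaw": 0}, {"jaw": 0.05, "tx": 0, "ty": 20, "tz": 0, "yaw": 0}]}}

```text
clock: 24.95
ee_pos: [0.5129, -0.3118, 0.2216]
tool_rot: [[0.989, 0.15, -0.003], [0.15, -0.989, 0.002], [-0.002, -0.002, -1.0]]
ft_force: [0.1, 0.9, -0.8]
grip_width: 0.0813
```

Run:
```python
from h import *
from cell import eyes,robot
T=eyes.read_camera('top');S=eyes.read_camera('scene')
rT=[(446.9,139.5),(459.2,55.7),(471.6,-28.7),(484,-112.8)]
rS=[(443.4,139.7),(455.3,55.4),(468,-28),(480.7,-112.4)]
for n,c,z,r,lo,hi,h in(('cupT',T,.07,rT[0],(15,120,90),(35,255,255),14),('cupS',S,.07,rS[0],(15,120,90),(35,255,255),14),('botT',T,.125,rT[3],(95,160,60),(125,255,255),12),('botS',S,.125,rS[3],(95,160,60),(125,255,255),12)):
    p=proj(c,(r[0]/1e3,r[1]/1e3,z)).astype(int)
    k,f,m=blob(c,(p[0]-h,p[1]-h,p[0]+h,p[1]+h),lo,hi); w=np.array([ray(c,q,z)[:2]*1000 for q in f(k[:,0])]).astype(np.float32)
    (a,b),rr=cv2.minEnclosingCircle(w); print(n,'off ring mm',round(a-r[0],1),round(b-r[1],1),'d',round(2*rr,1))
for n,z,i in(('pot',.085,1),('carton',.105,2)): print(n,'expected top px T',proj(T,(rT[i][0]/1e3,rT[i][1]/1e3,z)),'S',proj(S,(rS[i][0]/1e3,rS[i][1]/1e3,z)))
A=cv2.resize(T['color'][175:250,150:310],None,fx=4.9,fy=4.9)[:290,:780]; B=cv2.resize(S['color'][150:250,210:366],None,fx=5,fy=5)[:,:780]
cv2.imwrite('pics/v1.png',A[:,:,::-1]);cv2.imwrite('pics/v2.png',B[:,:,::-1]);cv2.imwrite('pics/v3.png',T['color'][:,:,::-1])
print(robot.observe()['clock'])
```

```text
cupT off ring mm -2.4 -1.3 d 48.4
cupS off ring mm 2.7 0.5 d 51.3Traceback (most recent call last):
  File "<stdin>", line 8, in <module>
  File "h.py", line 14, in blob
    k=max(cs,key=cv2.contourArea);
ValueError: max() iterable argument is empty
```

The arm probably hides the bottle in the top view. I'll move it farther away.

Call:
{"method": "step_arm", "body": {"commands": [{"jaw": 0.05, "tx": -15, "ty": 12, "tz": -6, "yaw": 0}, {"jaw": 0.05, "tx": -15, "ty": 12, "tz": -6, "yaw": 0}, {"jaw": 0.05, "tx": -15, "ty": 12, "tz": -6, "yaw": 0}, {"jaw": 0.05, "tx": -15, "ty": 12, "tz": -6, "yaw": 0}, {"jaw": 0.05, "tx": -15, "ty": 12, "tz": -6, "yaw": 0}, {"jaw": 0.05, "tx": -15, "ty": 12, "tz": -6, "yaw": 0}, {"jaw": 0.05, "tx": -15, "ty": 12, "tz": -6, "yaw": 0}]}}

```text
clock: 25.63
ee_pos: [0.383, -0.452, 0.2847]
tool_rot: [[0.989, 0.151, 0.001], [0.151, -0.989, -0.001], [0.001, 0.001, -1.0]]
ft_force: [0.6, 0.2, -0.1]
grip_width: 0.081
```

Run:
```python
from h import *
from cell import eyes,robot
T=eyes.read_camera('top');S=eyes.read_camera('scene')
A=cv2.resize(T['color'][175:250,150:310],None,fx=4.9,fy=4.9)[:,:780]; B=cv2.resize(S['color'][150:250,210:366],None,fx=5,fy=5)[:,:780]
cv2.imwrite('pics/v1.png',A[:,:,::-1]);cv2.imwrite('pics/v2.png',B[:,:,::-1]);cv2.imwrite('pics/v3.png',T['color'][:,:,::-1])
rT=[(446.9,139.5),(459.2,55.7),(471.6,-28.7),(484,-112.8)]
rS=[(443.4,139.7),(455.3,55.4),(468,-28),(480.7,-112.4)]
for n,z,i in(('pot',.085,1),('carton',.105,2),('bottle',.125,3)): print(n,'expected top px T',proj(T,(rT[i][0]/1e3,rT[i][1]/1e3,z)),'S',proj(S,(rS[i][0]/1e3,rS[i][1]/1e3,z)))
print(robot.observe()['clock'])
for n,c,r in(('botT',T,rT[3]),('botS',S,rS[3])):
    z=.125;h=12;p=proj(c,(r[0]/1e3,r[1]/1e3,z)).astype(int)
    try:
        k,f,m=blob(c,(p[0]-h,p[1]-h,p[0]+h,p[1]+h),(98,150,60),(115,255,255)); w=np.array([ray(c,q,z)[:2]*1000 for q in f(k[:,0])]).astype(np.float32)
        (a,b),rr=cv2.minEnclosingCircle(w); print(n,'off ring mm',round(a-r[0],1),round(b-r[1],1),'d',round(2*rr,1))
    except ValueError: print(n,'none')
```

```text
pot expected top px T [212.72918184 211.86367222] S [298.4954961 200.9872748]
carton expected top px T [243.84136487 206.60029413] S [275.46786859 186.44244567]
bottle expected top px T [275.93028747 201.15289196] S [252.24385183 171.76187222]
25.7333
botT none
botS none
```

View pics/v1.png

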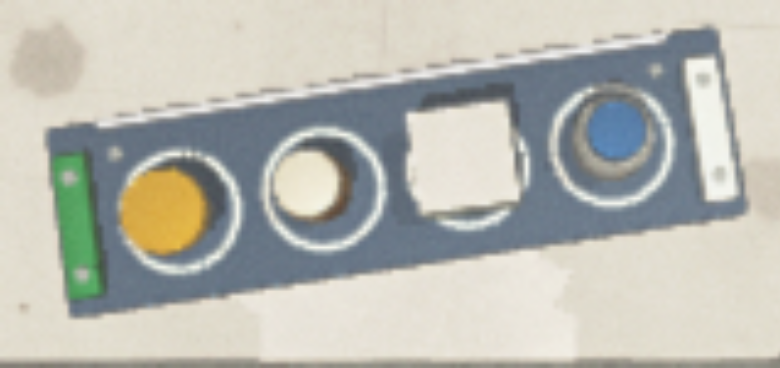

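View pics/v2.png

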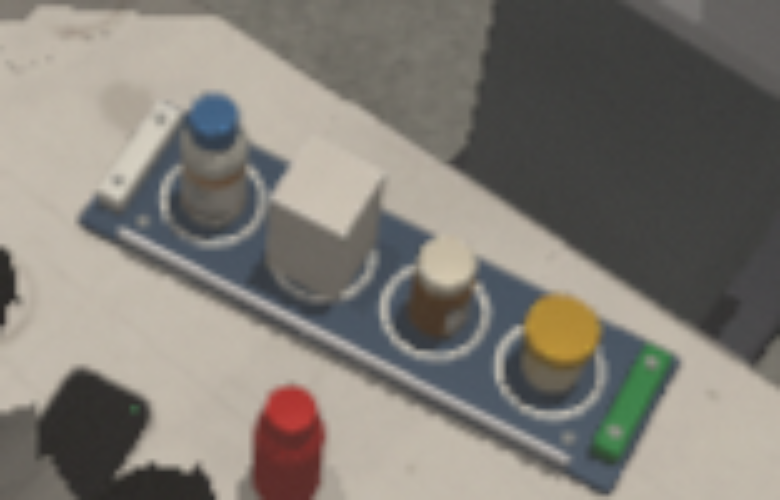

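View pics/v3.png

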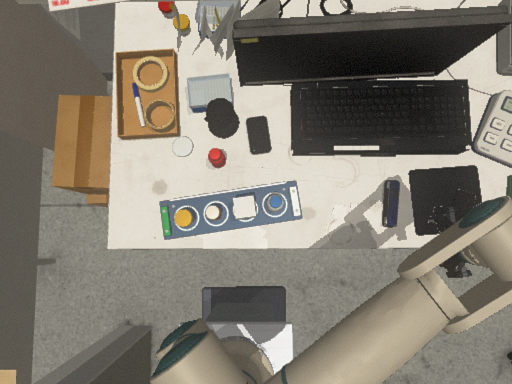

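All four containers stand upright in their rings in the right order. By eye from the enlarged top view:

| Item | Measured top (px) | Expected (px) |
|---|---|---|
| Pot | (213.1,212.8) | (212.7,211.9) |
| Carton | (244.5,207) | (243.8,206.6) |
| Bottle | (275.7,201.5) | (275.9,201.2) |

The stapler, petri dish and dock are at their starting pixels. The arm is clear, so I'll hand in.

```bash
python3 -c "
from cell import ticket;print(ticket.job_done())"
```

```text
the job is handed in; nothing more can be done
None
```

I moved all four containers onto the staging board and handed the job in at about 26 s. From the green block to the white block they stand as cup, amber pot, carton, bottle.

**Final check:** in the last top and scene pictures all four are upright in their rings. The stapler, petri dish and charging dock are at their starting pixels, and the arm is well clear.
- **Pot, carton and bottle:** about 1–3 mm or less from their ring centres, read by eye from the enlarged top view.
- **Cup:** within about 3 mm of its ring centre, but the two cameras disagree on the direction: -2.4 mm in x from the top view, +2.7 mm from the scene view.

**Checks that failed or disagreed:**
- The automatic colour check of the bottle cap found nothing in either view, so its position is judged by eye only.
- Ring positions differed by about 3.5 mm in x between the two cameras, so I aimed at the average.
- The gripper's width reading was about 1–4 mm below the stated sizes in every grip, but all four held.

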